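# Shut the seasoning box and switch off the portion scale

## Robot

A 6-joint arm with a two-finger parallel gripper is mounted at the origin on a cart in front of the work surface, level with it; the furniture and walls round the work are solid. World frame = base frame: x ahead of the robot, y to its left, z up, the work surface at z = 0. Lengths are in m, angles in rad, forces in N, time in s.
With the tool pointing down it reaches from about 0.25 to 0.775 m from the base axis. Payload 4 kg.
Tool frame: the origin (TCP) lies midway between the tips of the shut fingers; the grasp point (between the pads) lies 19 mm behind it (grip_point_offset is the distance from the TCP to the grasp point, in m); x points along the fingers, z is the direction in which the jaws open and shut, and the axes are right-handed (so a half turn about x gives the same grasp; the last joint's range is limited). The gripper opens to 94 mm and grips with 3 to 60 N. Pads are 16 mm wide; open, the fingers measure 119 mm over their backs; the gripper's body (75 mm by 177 mm) begins 78 mm behind the grasp point.
Start: joints at [-1.408, 0.087, 1.371, -0, 1.684, -0.103], TCP at [0.144, -0.531, 0.174] pointing down, gripper open.
Joint ranges: [-3.1, 3.1], [-0.76, 2.03], [0.27, 2.55], [-1.08, 4.22], [0.17, 2.65], [-2.57, 2.57]. Speed limits (rad/s): [2.79, 2.79, 3.14, 3.14, 3.14, 3.14].

## Interface

Orientations are given as [roll, pitch, yaw] about the fixed x, y, z axes, in that order (R = Rz(yaw) Ry(pitch) Rx(roll)).
In Python, from bench import * gives the robot as it stands.
- The arm moves only by the tool apply_moves, never from a script. Its argument "targets" is a list that holds one entry, the list of rows, each a list of 7 numbers: the turn, a rotation vector about the tool's x, y, z in rad, then the shift along the tool's x, y, z in m, then the gripper command: -1 is shut, 1 is fully open, values between are in proportion. A call has 1 to 5 rows; each row is the pose to reach, as a shift and turn from the pose measured when the call began, along the tool's axes at that moment; what a row does not reach only later rows make up. A row lasts 1/12 s, in which the tool goes at most 41.7 mm and 7.16 degrees, less where a joint would pass 70% of its speed; a pose out of reach is approached as far as the arm can. A call with a gripper value outside its range is refused whole. The fingers move at their own pace and stop on an object; the grip force is fixed at half the most. Time passes only in rows, so rows that repeat a pose let the fingers close. It gives the time, the measured TCP pose, the force and the opening at its end, in the units of the state.
- read_state(): the state, without advancing time (a new reading comes with each control period).
- read_camera(name): name is "side" or "top" or "wrist"; returns (picture, depth): 480x640x3 uint8, blue, green, red; 480x640 float32, m along the optical axis (not along the pixel's ray), 0 where there is no reading.
- camera_info(name): a dict with "camera_matrix" (3x3 intrinsics, pixels), "rvec" (rotation vector, rad) and "tvec" (3), from world to camera coordinates, as OpenCV has them. Camera axes: x right, y down, z forward; pixel columns grow to the right and rows downward; lengths in m; the calibration is good to about 2 mm. A picture is of the moment at which its call begins: read the wrist's pose just before it. camera_info takes no time and is no camera call; for the wrist camera it gives the pose at the moment of the call.
- job_done(): hands the job in, once; it reports no verdict.
Trained networks look in the newest picture that a camera, given by its name, has taken for a name from the list of things; names that differ only in an ending like _2 or _b are one class to them, and where a whole thing is asked for, a point or a joint stands for the part that bears it (a point fixed in the world has none). Each returns a list of dicts, best first, with "conf" (0 to 1); they miss things now and then, are a little off and sometimes report something else, mostly with a low value. They report only what shows in the picture. A call takes as long as a camera call. They do not tell look-alikes from the thing itself.
- find_in(query, camera): "uv" ([column, row] in pixels, amid what is visible of it).
- mark_of(query, camera): "uv" ([column, row] in pixels: a listed point, or the origin of a listed thing).
The state is a dict: "t": time; "joint_positions": joint angles; "joint_velocities": joint speeds; "tau": joint torques, N m; "position": TCP position; "ee_rot": TCP orientation; "force": force on the tool from outside, world axes, zero at the start; "ft_torque": the same for the moment, N m; "gripper_width": finger opening in m.
Only numpy, scipy, OpenCV 4.12 (cv2) and the standard library are available. Lean on these libraries where they do the work, as an engineer would, in place of code of your own. Each camera call takes 0.05 s, during which the arm holds its last target.

## Task

Close the weighing place for the break, with the fingertips: gently push the clear lid of the seasoning box beside the scale down until it is fully shut (the other box, at the back edge, stays open), and switch the portion scale off by pressing down the raised right-hand end of its small red rocker switch, in either order. Lift nothing and do not shove the box or the scale out of place. Leave the cup on the scale, the jars, the tin, the shaker and the bottle as they stand.

Things in the scene. Friction and masses are not known exactly. Their poses are not given: they have to be found in the camera images.
- season_box: pale grey box with three wells, 138 mm front to back with its lid's tab, 266 mm wide, walls 88 mm high (back 92), loose, about 0.72 kg. Origin at the centre of its underside: x front (robot side) to back, y left, z up; within 0.2 rad of square. Stands left or right of the middle, the scale on the other side. (A like box fixed at the far edge is not this one.)
- season_box_lid (a joint): opening angle of the box's clear plastic lid, rad: 0 is fully shut, it grows as the front of the lid rises (1.57 is upright). The hinge runs along the box's y axis at the back; it is stiff enough (0.12 N m friction, no spring) that the lid stays at whatever angle it is left. Starts half open to nearly upright, 0.95 to 1.35, leaning towards the front.
- lid_hinge (a point): middle of the lid's hinge line, on the box at x +66 mm, y 0, z 94 mm of the box's frame.
- lid_lip (a point): middle of the lid's front edge, on its outer (upper) face, moving with the lid; 135 mm from the hinge line. The lid is a flat clear sheet 3 mm thick, 266 mm wide; a 50 mm wide tab sticks out 12 mm in its middle, and the sheet's front edge has a 12 mm skirt inside. Shut, its upper face is level at z 96 mm.
- scale: portion scale: low white case 215 mm front to back, 180 mm wide, its top 38 mm high, with a square platter whose top is 46 mm high over the rear part (x -44 to +100 mm, y -82 to +82 mm of its frame). 0.9 kg, loose on the table. Origin at the centre of its underside, x from the front (robot side) to the back, y to the left, z up; within 0.2 rad of square.
- scale_rocker (a joint): angle of the red rocker switch on the front right corner of the scale's case, rad, from -0.14 (on: the end nearer the scale's right edge stands raised) to +0.14 (off: that end is pressed fully down). Little friction, no spring: it stays where it is left. The rocker is 12 mm (x) by 18 mm (y), centred at x -85, y -55 mm of the scale's frame, and rocks about a line along x at z 37.5 mm; its top is about 44 mm high, 6 mm above the case. It starts on.
- switch_raised_end (a point): middle of the top edge of the rocker's right-hand end (y -64 mm of the scale's frame), moving with the rocker: 45 mm above the table when on, 42.5 mm when off.
- dip_cup: small white open dip cup, 67 mm across, 33 mm high, standing loose on the scale's platter; origin at the centre of its underside. Not to be touched.
- vinegar: slim clear bottle with a dark cap and red label, 62 mm across, 237 mm tall, loose, left of the work; origin at the centre of its underside.
- sugar_jar: large white jar with a grey lid, 92 mm across, 171 mm tall, loose, left of the work; origin at the centre of its underside.
- milk_tin: short steel food tin with a red and white label, 75 mm across, 58 mm high, loose, left of the work; origin at the centre of its underside.
- chilli_jar: glass jar with a grey lid and red and yellow label, 70 mm across, 112 mm tall, loose, far right; origin at the centre of its underside.
- pepper: clear spice jar with a white cap, 47 mm across, 98 mm tall, loose, near right; origin at the centre of its underside.
- salt_shaker: clear shaker with a grey domed top, 44 mm across, 90 mm tall, loose, right; origin at the centre of its underside.
Things that resemble listed ones, but are neither listed nor needed, are in the scene too. Leave any orange, pink or yellow look-alike of the vinegar alone.

How it is judged:
At the end, for the whole second after the job is handed in: The lid is shut to within 0.04 rad (about 5 mm at its front edge), the rocker is past 0.10 rad on the off side, the box and the scale rest within 30 mm of where they stood, the cup stands on the platter, and every bystander is upright within 25 mm of its place (value of joint season_box_lid below 0.04 rad and value of joint scale_rocker above 0.1 rad and distance of each of season_box, scale from where it was at the start of the episode below 0.03 m and linear speed of each of season_box, scale below 0.02 m/s and z of dip_cup in the frame of scale above 0.04 m and not (distance of dip_cup from where it was at the start of the episode above 0.025 m) and not (distance of vinegar from where it was at the start of the episode above 0.025 m) and not (distance of sugar_jar from where it was at the start of the episode above 0.025 m) and not (distance of milk_tin from where it was at the start of the episode above 0.025 m) and not (distance of chilli_jar from where it was at the start of the episode above 0.025 m) and not (distance of pepper from where it was at the start of the episode above 0.025 m) and not (distance of salt_shaker from where it was at the start of the episode above 0.025 m) and not (angle between dip_cup's own z axis and vertical above 0.3 rad) and not (angle between vinegar's own z axis and vertical above 0.3 rad) and not (angle between sugar_jar's own z axis and vertical above 0.3 rad) and not (angle between milk_tin's own z axis and vertical above 0.3 rad) and not (angle between chilli_jar's own z axis and vertical above 0.3 rad) and not (angle between pepper's own z axis and vertical above 0.3 rad) and not (angle between salt_shaker's own z axis and vertical above 0.3 rad)); the robot touches nothing.
It fails at once if the lid was slammed (faster than 3 rad/s) or pushed or lifted farther open than 1.65 rad (velocity of joint season_box_lid below -3 rad/s or value of joint season_box_lid above 1.65 rad).
It fails at once if the seasoning box or the scale was lifted, tipped or shoved by more than 30 mm (height (world z) of any of season_box, scale above 0.02 m or angle between any of season_box, scale's own z axis and vertical above 0.12 rad or distance of any of season_box, scale from where it was at the start of the episode above 0.03 m).
It fails at once if the robot leaned on the scale or the box with more than 40 N (contact force between any of the arm, the fingers and season_box above 40 N or contact force between any of the arm, the fingers and scale above 40 N).
It fails at once if the cup on the scale, a jar, the tin, the shaker or the bottle was moved by more than 25 mm or tipped (distance of any of dip_cup, vinegar, sugar_jar, milk_tin, chilli_jar, pepper, salt_shaker from where it was at the start of the episode above 0.025 m or angle between any of dip_cup, vinegar, sugar_jar, milk_tin, chilli_jar, pepper, salt_shaker's own z axis and vertical above 0.3 rad).
It also fails if it takes over 54 s, if anything falls off the work surface, if the arm or the gripper's body presses on something with over 40 N, if the wrist force passes 120 N, or if a joint passes its speed limit or range.

## Working session

There is one attempt and no reset: what is moved stays moved. The work goes in short steps, Python scripts to look and compute and a tool call to move; the robot and the scene stay as the last step left them, time stands still between calls to the robot, and variables do not carry over. Pictures are saved under pics/ and viewed, and the job is handed in when it is done.

Besides the shell and the picture viewer there is one more tool, called after "Call:" as name(argument=value, ...), one argument or row to a line, values as JSON. apply_moves: Moves the arm, as the interface text tells. Its arguments: {"type":"object","properties":{"targets":{"type":"array"}},"required":["targets"]}

```bash
ls; mkdir -p pics; cat > h.py <<'E'
from bench import *
import numpy as np, cv2
def cam(n):
    c=camera_info(n);K=np.array(c['camera_matrix']);R=cv2.Rodrigues(np.array(c['rvec'],float))[0];t=np.array(c['tvec'],float).ravel();return K,R,t
def proj(n,P):
    K,R,t=cam(n);p=(np.atleast_2d(P)@R.T+t)@K.T;return p[:,:2]/p[:,2:]
def ray(n,uv,z):
    K,R,t=cam(n);d=R.T@np.linalg.inv(K)@np.array([uv[0],uv[1],1.]);o=-R.T@t;return o+d*(z-o[2])/d[2]
def cloud(n,D):
    K,R,t=cam(n);v,u=np.mgrid[:480,:640];p=np.stack([u,v,np.ones_like(u)],-1)@np.linalg.inv(K).T*D[...,None];return (p-t)@R
E
python3 - <<'E'
from h import *
for n in ['top','side']:
    p,D=read_camera(n);cv2.imwrite(f'pics/{n}0.png',p);np.save(f'pics/{n}D.npy',D)
    for q in ['season_box','lid_hinge','lid_lip','scale','switch_raised_end','dip_cup']:
        print(n,q,[(np.round(m['uv']),round(m['conf'],2)) for m in mark_of(q,n)[:3]])
    K,R,t=cam(n);print(-R.T@t)
print(read_state())
E
```

```text
pics
top season_box [(array([279., 230.]), 0.81), (array([439., 203.]), 0.62)]
top lid_hinge [(array([284., 203.]), 0.71)]
top lid_lip [(array([276., 205.]), 0.96), (array([197., 247.]), 0.71)]
top scale [(array([390., 238.]), 0.8)]
top switch_raised_end [(array([172., 272.]), 0.63), (array([414., 256.]), 0.51), (array([399., 219.]), 0.38)]
top dip_cup []
[0.11395772 0.03668318 1.63013141]
side season_box [(array([313., 243.]), 0.58)]
side lid_hinge [(array([337., 223.]), 0.98)]
side lid_lip [(array([324., 188.]), 0.76)]
side scale [(array([337., 318.]), 0.64)]
side switch_raised_end [(array([314., 331.]), 0.39)]
side dip_cup [(array([356., 305.]), 0.85), (array([324., 190.]), 0.49)]
[ 0.26316227 -1.22845464  1.00358444]
{'t': 0.7, 'joint_positions': array([-1.40807549e+00,  8.71324367e-02,  1.37069430e+00,  1.68552479e-05,
        1.68359886e+00, -1.03134310e-01]), 'joint_velocities': array([-0.00110669, -0.00055745,  0.00018585, -0.00113705, -0.00064048,
       -0.00103754]), 'tau': array([-7.30203942e-05, -3.39910913e+01, -3.02518165e+01,  7.19480077e-02,
        2.36762152e-02, -6.66647665e-06]), 'position': array([ 0.14449132, -0.53070525,  0.17384574]), 'ee_rot': array([-0.00321163,  1.57062844, -1.30815092]), 'force': array([-0.0481884 ,  0.30328935, -0.11994043]), 'ft_torque': array([-0.00181252,  0.02339969, -0.01678736]), 'gripper_width': 0.09378587715706414}
```

View pics/top0.png

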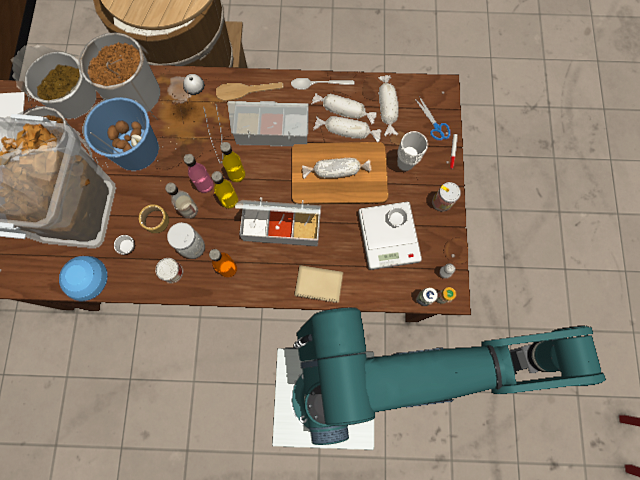

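View pics/side0.png

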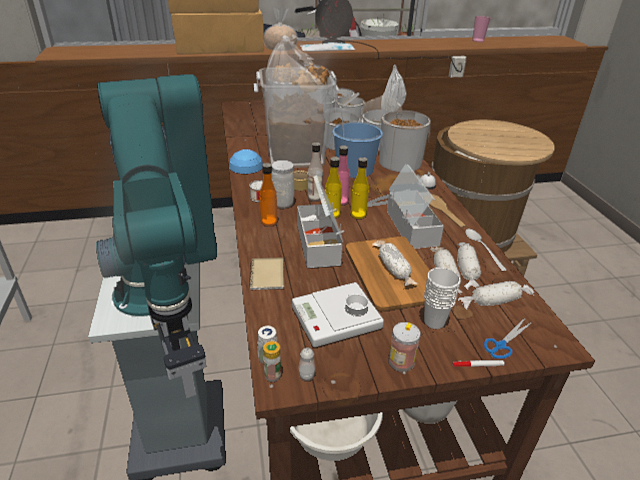

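```bash
python3 - <<'E'
from h import *
for uv,z in [((279,230),0),((284,203),.094),((276,205),.2),((390,238),0),((414,256),.045)]: print('top',uv,ray('top',uv,z))
for uv,z in [((313,243),0),((337,223),.094),((324,188),.2),((337,318),0),((314,331),.045),((356,305),.046)]: print('side',uv,ray('side',uv,z))
for n in ['top','side']:
    C=cloud(n,np.load(f'pics/{n}D.npy'))
    # scale and box clouds
    for lo,hi in [(.034,.041),(.042,.050),(.076,.084),(.084,.098)]:
        m=(C[...,2]>lo)&(C[...,2]<hi)&(C[...,0]>.2)&(C[...,0]<.8)&(abs(C[...,1])<.5)
        k,l,s,c=cv2.connectedComponentsWithStats(m.astype(np.uint8))
        for i in range(1,k):
            if s[i,4]>25: 
                P=C[l==i];print(n,lo,hi,s[i],P.min(0).round(3),P.max(0).round(3))
for n in ['top','side']:
    p=cv2.imread(f'pics/{n}0.png'); r=(150,180,330,150) if n=='top' else (230,150,220,230)
    x,y,w,h=r;f=min(800/w,600/h);cv2.imwrite(f'pics/{n}crop.png',cv2.resize(p[y:y+h,x:x+w],None,fx=f,fy=f,interpolation=cv2.INTER_CUBIC))
E
```

```text
top (279, 230) [5.53757352e-01 1.76550363e-01 2.22044605e-16]
top (284, 203) [0.62276367 0.15686087 0.094     ]
top (276, 205) [0.58020014 0.17316798 0.2       ]
top (390, 238) [ 0.5387356  -0.21238913  0.        ]
top (414, 256) [ 0.46739493 -0.28588666  0.045     ]
side (313, 243) [0.54495623 0.17720748 0.        ]
side (337, 223) [0.62138243 0.1493748  0.094     ]
side (324, 188) [0.58516051 0.20915809 0.2       ]
side (337, 318) [ 0.54371355 -0.2082474   0.        ]
side (314, 331) [ 0.4587118  -0.29249709  0.045     ]
side (356, 305) [ 0.59670013 -0.21203187  0.046     ]
top 0.034 0.041 [359 208   7  15  35] [ 0.582 -0.12   0.034] [ 0.634 -0.1    0.041]
top 0.034 0.041 [243 220  24  15 129] [0.525 0.219 0.034] [0.577 0.298 0.041]
top 0.034 0.041 [361 223   7  21  42] [ 0.508 -0.128  0.034] [ 0.579 -0.107  0.041]
top 0.034 0.041 [304 230  13   9  43] [0.519 0.046 0.034] [0.547 0.087 0.041]
top 0.034 0.041 [367 239  54  29 605] [ 0.426 -0.308  0.034] [ 0.528 -0.128  0.041]
top 0.042 0.05 [360 163  11   7  30] [ 0.775 -0.136  0.042] [ 0.799 -0.1    0.049]
top 0.042 0.05 [302 166  1
[... 3585 characters left out ...]
0.625 0.318 0.084] [0.678 0.348 0.098]
side 0.084 0.098 [352 193  16   8  48] [0.719 0.301 0.084] [0.776 0.338 0.098]
side 0.084 0.098 [260 200  17   8  64] [0.377 0.306 0.084] [0.435 0.338 0.098]
side 0.084 0.098 [320 238  22  10  41] [0.539 0.03  0.084] [0.611 0.066 0.091]
side 0.084 0.098 [424 297  15  12  50] [ 0.775 -0.309  0.085] [ 0.8   -0.261  0.098]
side 0.084 0.098 [258 326  18  17 203] [ 0.306 -0.352  0.084] [ 0.351 -0.301  0.098]
side 0.084 0.098 [392 337  26  13 105] [ 0.638 -0.434  0.084] [ 0.697 -0.392  0.098]
side 0.084 0.098 [302 348  11   9  53] [ 0.409 -0.411  0.084] [ 0.433 -0.386  0.089]
side 0.084 0.098 [263 351  17   9  67] [ 0.313 -0.408  0.085] [ 0.352 -0.386  0.098]
```

View pics/topcrop.png

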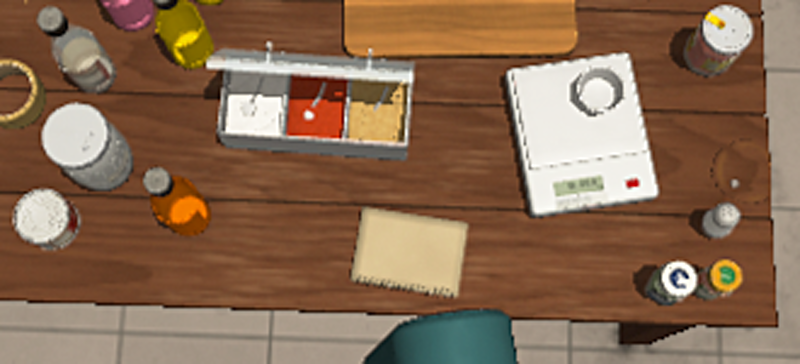

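View pics/sidecrop.png

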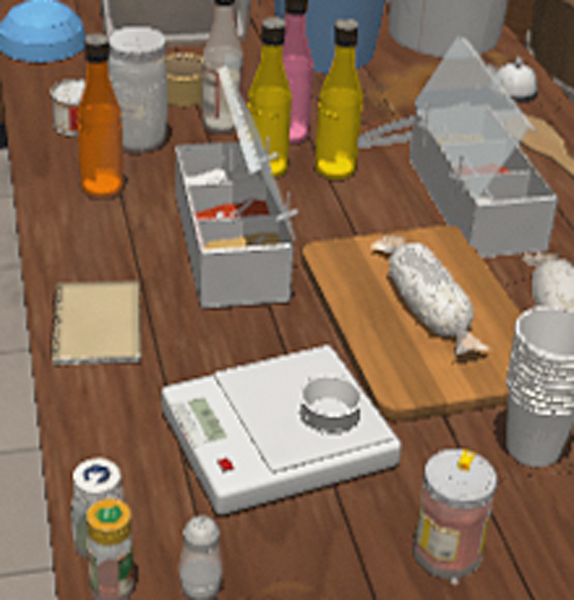

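```bash
python3 - <<'E'
from h import *
Ps=[]
for n in ['top','side']:
    p=cv2.imread(f'pics/{n}0.png').astype(int);b,g,r=p[...,0],p[...,1],p[...,2]
    C=cloud(n,np.load(f'pics/{n}D.npy'))
    m=(r>130)&(g<90)&(b<90)&(C[...,0]>.4)&(C[...,0]<.55)&(C[...,1]<-.2)&(C[...,1]>-.36)
    v,u=np.nonzero(m);print(n,len(u),u.min(),u.max(),v.min(),v.max(),ray(n,(u.mean(),v.mean()),.043),C[m].mean(0))
    m=(C[...,2]>.034)&(C[...,2]<.05)&(C[...,0]>.38)&(C[...,0]<.7)&(C[...,1]<-.08)&(C[...,1]>-.36)
    k,l,s,c=cv2.connectedComponentsWithStats(m.astype(np.uint8));i=1+s[1:,4].argmax()
    rc=cv2.minAreaRect(C[l==i][:,:2].astype(np.float32));print('scale',rc)
    # box walls + lid
    m=(C[...,2]>.1)&(C[...,0]>.5)&(C[...,0]<.66)&(C[...,1]>0.02)&(C[...,1]<.33)
    k,l,s,c=cv2.connectedComponentsWithStats(m.astype(np.uint8))
    for i in range(1,k):
        if s[i,4]>8:
            P=C[l==i];print('lid',s[i],P.min(0).round(3),P.max(0).round(3));P=P[P[:,2].argsort()];print(P[::max(1,len(P)//14)].round(3).tolist())
    m=(C[...,2]>.02)&(C[...,2]<.093)&(C[...,0]>.46)&(C[...,0]<.66)&(C[...,1]>0.0)&(C[...,1]<.33)
    k,l,s,c=cv2.connectedComponentsWithStats(m.astype(np.uint8));i=1+s[1:,4].argmax()
    print('box',s[i],cv2.minAreaRect(C[l==i][:,:2].astype(np.float32)))
E
```

```text
top 53 390 424 254 277 [ 0.4236312  -0.27109657  0.043     ] [ 0.43039176 -0.27794668  0.00748946]
scale ((0.543426513671875, -0.20382320880889893), (0.21341469883918762, 0.18044929206371307), 10.621044158935547)
lid [235 197  86  17 709] [0.557 0.036 0.1  ] [0.638 0.301 0.222]
[[0.629, 0.234, 0.1], [0.62, 0.238, 0.116], [0.607, 0.137, 0.132], [0.599, 0.104, 0.149], [0.598, 0.27, 0.167], [0.585, 0.168, 0.185], [0.571, 0.273, 0.196], [0.574, 0.167, 0.2], [0.573, 0.257, 0.202], [0.563, 0.169, 0.203], [0.568, 0.101, 0.204], [0.572, 0.073, 0.205], [0.571, 0.203, 0.206], [0.568, 0.066, 0.208], [0.571, 0.19, 0.217]]
box [ 239  208   81   37 2400] ((0.5580026507377625, 0.16950055956840515), (0.25982147455215454, 0.10815766453742981), 87.86219024658203)
side 22 298 318 324 337 [ 0.44986144 -0.28113068  0.043     ] [ 0.4530259  -0.26301433  0.0246463 ]
scale ((0.5388355851173401, -0.21071434020996094), (0.21382470428943634, 0.17937298119068146), 10.474494934082031)
lid [313 176  30  65 355] [0.553 0.028 0.1  ] [0.623 0.301 0.217]
[[0.615, 0.091, 0.1], [0.615, 0.285, 0.115], [0.607, 0.254, 0.1
[... 226 characters left out ...]
], [0.567, 0.06, 0.204], [0.567, 0.189, 0.213]]
lid [329 185   9  11  39] [0.632 0.319 0.101] [0.66  0.33  0.143]
[[0.65, 0.327, 0.101], [0.653, 0.323, 0.104], [0.641, 0.32, 0.106], [0.642, 0.326, 0.107], [0.646, 0.324, 0.108], [0.647, 0.33, 0.109], [0.648, 0.319, 0.11], [0.639, 0.328, 0.111], [0.654, 0.33, 0.112], [0.658, 0.328, 0.113], [0.657, 0.327, 0.118], [0.66, 0.323, 0.12], [0.646, 0.328, 0.122], [0.644, 0.319, 0.123], [0.656, 0.323, 0.125], [0.646, 0.327, 0.127], [0.65, 0.33, 0.13], [0.646, 0.329, 0.134], [0.649, 0.327, 0.135], [0.645, 0.328, 0.143]]
box [ 297  205   45   59 1999] ((0.5590920448303223, 0.16599291563034058), (0.2739182710647583, 0.1179795116186142), 88.05169677734375)
```

Call:
apply_moves(
  targets=[
    [[0.02,0,0,0,0.036,-0.014,-1],[0.04,0,0,0,0.072,-0.028,-1],[0.06,0,0,0,0.108,-0.043,-1],[0.08,0,0,0,0.144,-0.058,-1],[0.08,0,0,0,0.18,-0.072,-1]],
  ],
)

```text
t: 1.12
position: [0.3003, -0.4127, 0.174]
ee_rot: [0.389, 1.57, -0.997]
force: [0.8, -0.9, 0.6]
gripper_width: 0.0642
```

```bash
cat > to.py <<'E'
import sys
from h import *
from scipy.spatial.transform import Rotation as Ro
def to(P,yaw,pitch=np.pi/2):
    s=read_state();R=Ro.from_euler('xyz',s['ee_rot']);T=Ro.from_euler('xyz',[0,pitch,yaw])
    print('t',round(s['t'],2),'pos',s['position'].round(4),'rpy',np.round(s['ee_rot'],3),'F',s['force'].round(2),'w',round(s['gripper_width'],3))
    print('turn',(R.inv()*T).as_rotvec().round(3),'shift',R.inv().apply(np.array(P)-s['position']).round(4))
if __name__=='__main__': to([float(a) for a in sys.argv[1:4]],*[float(a) for a in sys.argv[4:]])
E
python3 to.py .467 -.288 .17 -1.388
```

```text
t 1.12 pos [ 0.3003 -0.4127  0.174 ] rpy [ 0.389  1.57  -0.997] F [ 0.83 -0.94  0.56] w 0.064
turn [ 0.002  0.001 -0.   ] shift [ 0.004   0.1867 -0.092 ]
```

Call:
apply_moves(
  targets=[
    [[0,0,0,0,0.036,-0.018,-1],[0,0,0,0,0.072,-0.036,-1],[0,0,0,0.002,0.108,-0.054,-1],[0,0,0,0.004,0.144,-0.072,-1],[0,0,0,0.004,0.187,-0.092,-1]],
  ],
)

```text
t: 1.53
position: [0.4636, -0.2897, 0.1699]
ee_rot: [0.062, 1.57, -1.324]
force: [0.3, -1.7, 0.3]
gripper_width: 0.0306
```

```bash
python3 - <<'E'
from h import *
from to import to
to([.467,-.288,.1],-1.388)
p,D=read_camera('wrist');cv2.imwrite('pics/w1.png',p);np.save('pics/w1D.npy',D)
print(mark_of('switch_raised_end','wrist'))
print('pred end',proj('wrist',[[.469,-.2855,.045],[.467,-.277,.044]]))
b,g,r=[p[...,i].astype(int) for i in range(3)]
m=((r>130)&(g<80)&(b<80)).astype(np.uint8)
k,l,s,c=cv2.connectedComponentsWithStats(m)
C=cloud('wrist',D)
for i in range(1,k):
    if s[i,4]>60: print(s[i],c[i],ray('wrist',c[i],.044),C[l==i].mean(0))
E
```

```text
t 1.53 pos [ 0.4636 -0.2897  0.1699] rpy [ 0.062  1.57  -1.324] F [ 0.29 -1.74  0.28] w 0.031
turn [ 0.002  0.001 -0.   ] shift [ 0.0699  0.0036 -0.0012]
[{'uv': [321.3, 223.3], 'conf': 0.79}, {'uv': [333.7, 337.7], 'conf': 0.53}]
pred end [[321.58765494 225.78145344]
 [311.85354635 225.937209  ]]
```

View pics/w1.png

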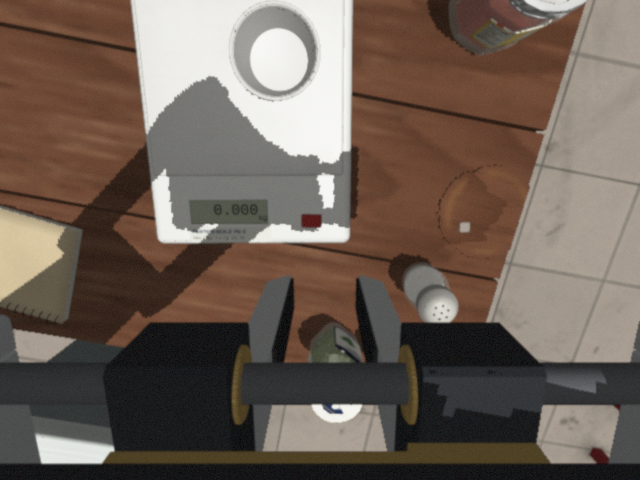

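```bash
python3 - <<'E'
from h import *
p=cv2.imread('pics/w1.png');b,g,r=[p[...,i].astype(int) for i in range(3)]
m=((r>70)&(r>2*g)&(r>2*b));m[:200]=0;m[240:]=0;m[:,:290]=0;m[:,340:]=0
v,u=np.nonzero(m);print(len(u),u.min(),u.max(),v.min(),v.max(),u.mean(),v.mean())
print('c',ray('wrist',(u.mean(),v.mean()),.0435),'end',ray('wrist',(u.max()+.5,v.mean()),.045),'l',ray('wrist',(u.min()-.5,v.mean()),.043))
# scale edges: corners (160,242),(351,241)
print(ray('wrist',(351,241),.036),ray('wrist',(161,242),.036))
E
```

```text
210 302 320 215 226 310.72857142857146 220.42380952380952
c [ 0.47164117 -0.27509744  0.0435    ] end [ 0.47358252 -0.28363307  0.045     ] l [ 0.46997088 -0.26698871  0.043     ]
[ 0.45833201 -0.31520412  0.036     ] [ 0.42379301 -0.14256976  0.036     ]
```

Call:
apply_moves(
  targets=[
    [[0,0,0,0.03,0.01,0,-1],[0,0,0,0.06,0.01,0,-1],[0,0,0,0.09,0.01,0,-1],[0,0,0,0.11,0.01,0,-1],[0,0,0,0.11,0.01,0,-1]],
  ],
)

```text
t: 2.05
position: [0.4726, -0.283, 0.0538]
ee_rot: [-2.581, 1.56, 2.324]
force: [-0.5, 0.9, -0.9]
gripper_width: 0.0004
```

```bash
python3 - <<'E'
from h import *
from to import to
to([.473,-.291,.046],-1.388)
p,D=read_camera('wrist');cv2.imwrite('pics/w2.png',p[100:420,160:480])
E
```

```text
t 2.05 pos [ 0.4726 -0.283   0.0538] rpy [-2.581  1.56   2.324] F [-0.46  0.85 -0.9 ] w 0.0
turn [ 0.009 -0.009  0.006] shift [ 0.0078 -0.0011  0.008 ]
```

View pics/w2.png

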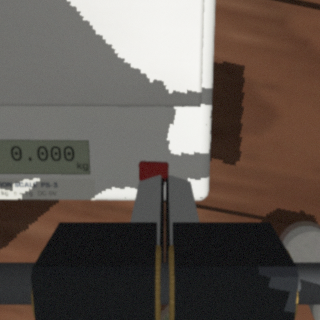

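Call:
apply_moves(
  targets=[
    [[0,0,0,0,-0.001,0.004,-1],[0.009,-0.009,0.006,0,-0.001,0.008,-1],[0.009,-0.009,0.006,0.003,-0.001,0.008,-1],[0.009,-0.009,0.006,0.006,-0.001,0.008,-1],[0.009,-0.009,0.006,0.007,-0.001,0.008,-1]],
  ],
)

```text
t: 2.52
position: [0.4749, -0.2926, 0.0505]
ee_rot: [0.811, 1.565, -0.577]
force: [0.1, 1.1, 0.3]
gripper_width: 0.0006
```

```bash
python3 - <<'E'
from h import *
from to import to
to([.473,-.291,.0425],-1.388)
p,D=read_camera('wrist');cv2.imwrite('pics/w3.png',cv2.resize(p[200:350,240:440],None,fx=4,fy=4,interpolation=2))
E
```

```text
t 2.52 pos [ 0.4749 -0.2926  0.0505] rpy [ 0.811  1.565 -0.577] F [0.06 1.14 0.25] w 0.001
turn [-0.     0.004 -0.005] shift [ 0.0079 -0.0016 -0.0019]
```

View pics/w3.png

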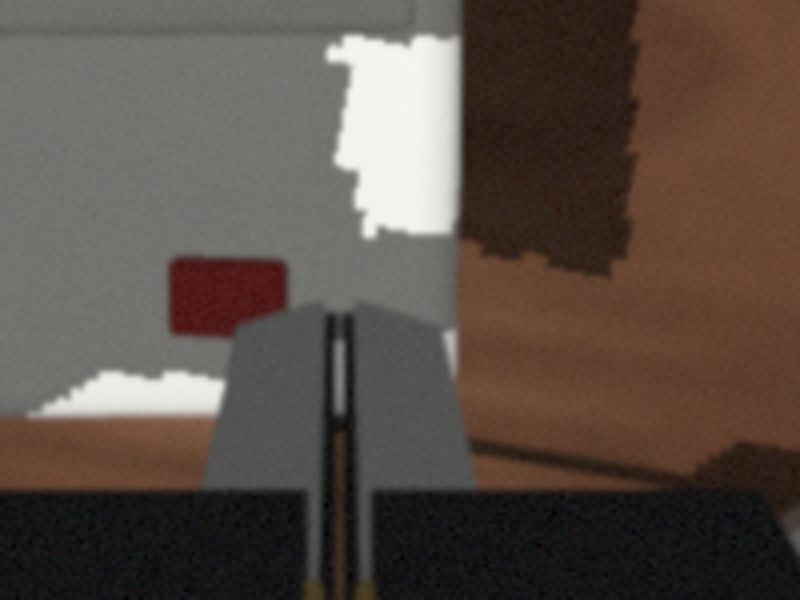

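```bash
python3 - <<'E'
from h import *
from scipy.spatial.transform import Rotation as Ro
s=read_state();R=Ro.from_euler('xyz',s['ee_rot']).as_matrix();P=s['position']
for o in [(0,0,0),(0,8,0),(0,8,12.5),(0,8,-12.5),(0,-8,-12.5),(0,0,-12.5),(-4,8,0)]:
    print(o,((proj('wrist',P+R@np.array(o)/1e3)-[240,200])*4).round())
print((ray('wrist',(240+229/4,200+297/4),.0435)),(ray('wrist',(240+287/4,200+297/4),.045)))
E
```

```text
(0, 0, 0) [[327. 291.]]
(0, 8, 0) [[327. 238.]]
(0, 8, 12.5) [[414. 238.]]
(0, 8, -12.5) [[240. 238.]]
(0, -8, -12.5) [[241. 343.]]
(0, 0, -12.5) [[241. 291.]]
(-4, 8, 0) [[327. 246.]]
[ 0.46901078 -0.27843445  0.0435    ] [ 0.47106491 -0.28689308  0.045     ]
```

Call:
apply_moves(
  targets=[
    [[0,0,0,0,0.003,0.002,-1],[0,0,0,0.002,0.003,0.002,-1],[0,0,0,0.004,0.003,0.002,-1],[0,0,0,0.0055,0.003,0.002,-1],[0,0,0,0.0055,0.003,0.002,-1]],
  ],
)

```text
t: 2.98
position: [0.4777, -0.2934, 0.0439]
ee_rot: [0.842, 1.567, -0.546]
force: [-0.1, -1.2, 0.4]
gripper_width: 0.0002
```

```bash
python3 - <<'E'
from h import *
from to import to
to([.475,-.294,.0425],-1.388)
p,D=read_camera('wrist');cv2.imwrite('pics/w4.png',cv2.resize(p[200:350,240:440],None,fx=4,fy=4,interpolation=2))
E
```

```text
t 2.98 pos [ 0.4777 -0.2934  0.0439] rpy [ 0.842  1.567 -0.546] F [-0.11 -1.17  0.38] w 0.0
turn [ 0.     0.003 -0.003] shift [ 0.0014 -0.0028  0.0001]
```

View pics/w4.png

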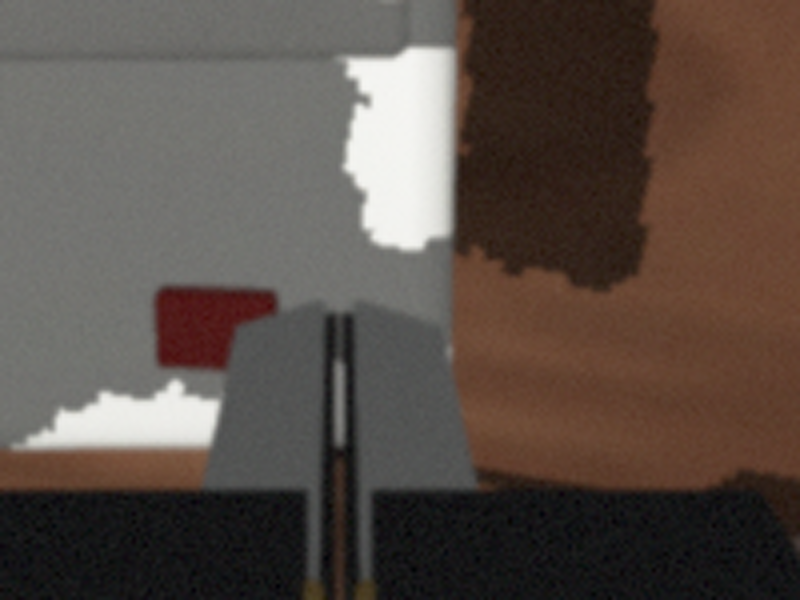

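Call:
apply_moves(
  targets=[
    [[0,0,0,0.0008,0,0,-1],[0,0,0,0.0014,0,0,-1],[0,0,0,0.0014,0,0,-1]],
  ],
)

```text
t: 3.28
position: [0.4777, -0.2934, 0.0425]
ee_rot: [0.847, 1.567, -0.541]
force: [0.3, -0.2, -0.7]
gripper_width: 0.0006
```

```bash
python3 - <<'E'
from h import *
from to import to
to([.475,-.294,.0425],-1.388)
E
```

```text
t 3.28 pos [ 0.4777 -0.2934  0.0425] rpy [ 0.847  1.567 -0.541] F [ 0.25 -0.17 -0.71] w 0.001
turn [-0.     0.003 -0.003] shift [-0.     -0.0028  0.0001]
```

Call:
apply_moves(
  targets=[
    [[0,0,0,0.0005,0,0,-1],[0,0,0,0.001,0,0,-1],[0,0,0,0.001,0,0,-1]],
  ],
)

```text
t: 3.53
position: [0.4777, -0.2934, 0.0414]
ee_rot: [0.839, 1.567, -0.549]
force: [-0.6, 0.2, 0.6]
gripper_width: 0.0007
```

```bash
python3 - <<'E'
from h import *
from to import to
to([.475,-.294,.0425],-1.388)
E
```

```text
t 3.53 pos [ 0.4777 -0.2934  0.0414] rpy [ 0.839  1.567 -0.549] F [-0.59  0.16  0.56] w 0.001
turn [ 0.     0.003 -0.003] shift [-0.0011 -0.0027  0.0001]
```

Call:
apply_moves(
  targets=[
    [[0,0,0,0.0005,0,0,-1],[0,0,0,0.001,0,0,-1],[0,0,0,0.001,0,0,-1]],
  ],
)

```text
t: 3.78
position: [0.4776, -0.2933, 0.0403]
ee_rot: [0.865, 1.567, -0.524]
force: [0.3, 0.2, -0.3]
gripper_width: 0.0007
```

```bash
python3 - <<'E'
from h import *
from to import to
to([.475,-.294,.0425],-1.388)
p,D=read_camera('wrist');cv2.imwrite('pics/w5.png',cv2.resize(p[200:350,240:440],None,fx=4,fy=4,interpolation=2))
E
```

```text
t 3.78 pos [ 0.4776 -0.2933  0.0403] rpy [ 0.865  1.567 -0.524] F [ 0.33  0.18 -0.29] w 0.001
turn [-0.     0.002 -0.003] shift [-0.0022 -0.0027  0.0002]
```

View pics/w5.png

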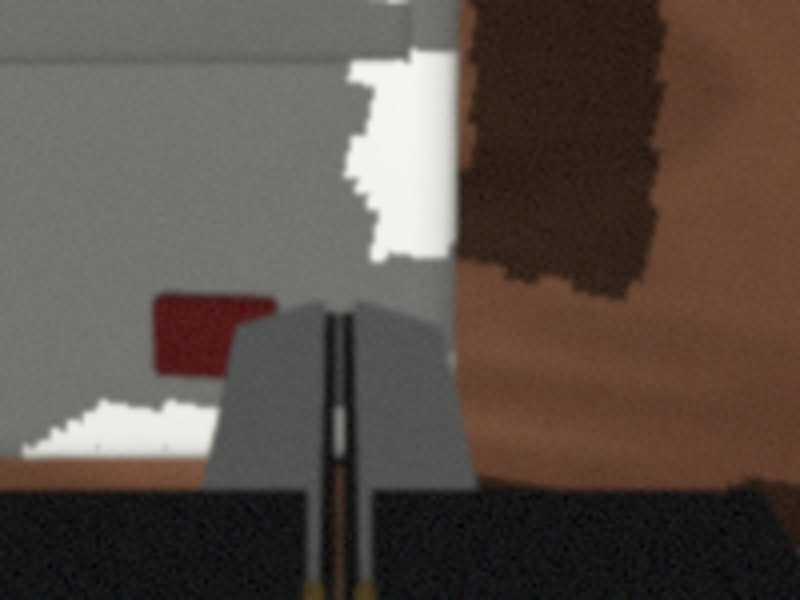

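Call:
apply_moves(
  targets=[
    [[0,0,0,-0.005,0,0,-1],[0,0,0,-0.008,0,0,-1],[0,0,0,-0.008,0,-0.004,-1],[0,0,0,-0.008,0,-0.0075,-1],[0,0,0,-0.005,0,-0.0075,-1]],
  ],
)

```text
t: 4.25
position: [0.4766, -0.2855, 0.046]
ee_rot: [0.881, 1.566, -0.507]
force: [-0.6, -0.3, -0.2]
gripper_width: 0.0007
```

Call:
apply_moves(
  targets=[
    [[0,0,0,0.001,0,0,-1],[0,0,0,0.002,0,0,-1],[0,0,0,0.002,0,0,-1]],
  ],
)

```text
t: 4.5
position: [0.4764, -0.2853, 0.0435]
ee_rot: [0.898, 1.566, -0.489]
force: [-0.3, 0.2, 0.4]
gripper_width: 0.0003
```

```bash
python3 - <<'E'
from h import *
from to import to
to([.475,-.294,.0425],-1.388)
p,D=read_camera('wrist');cv2.imwrite('pics/w6.png',cv2.resize(p[200:350,240:440],None,fx=4,fy=4,interpolation=2))
E
```

```text
t 4.5 pos [ 0.4764 -0.2853  0.0435] rpy [ 0.898  1.566 -0.489] F [-0.27  0.24  0.41] w 0.0
turn [ 0.001  0.003 -0.003] shift [ 0.0011 -0.0029  0.0083]
```

View pics/w6.png

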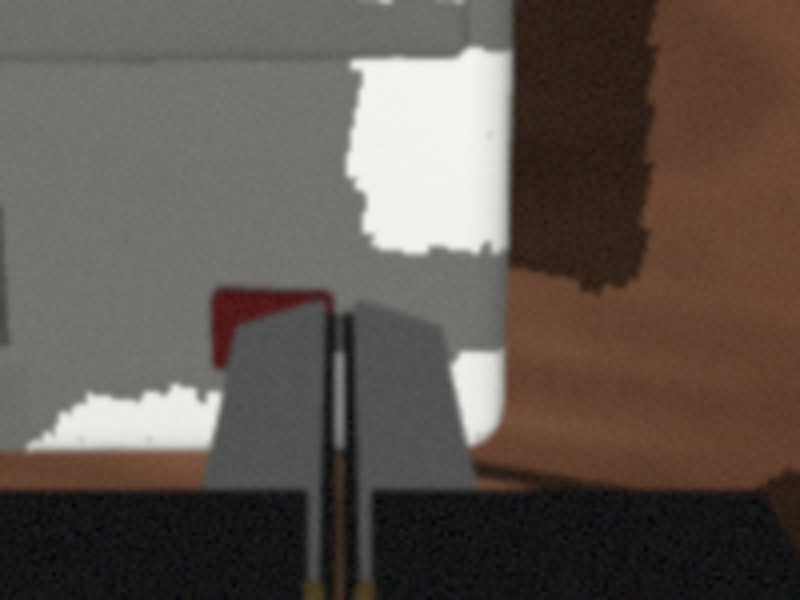

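Call:
apply_moves(
  targets=[
    [[0,0,0,0.0005,0,0,-1],[0,0,0,0.001,0,0,-1],[0,0,0,0.001,0,0,-1]],
  ],
)

```text
t: 4.8
position: [0.4764, -0.2854, 0.0425]
ee_rot: [0.899, 1.567, -0.489]
force: [-0.3, 0.1, 0.6]
gripper_width: 0.0004
```

Call:
apply_moves(
  targets=[
    [[0,0,0,0.0005,0,0,-1],[0,0,0,0.001,0,0,-1],[0,0,0,0.001,0,0,-1]],
  ],
)

```text
t: 5.05
position: [0.4763, -0.2854, 0.0413]
ee_rot: [0.907, 1.567, -0.48]
force: [0.3, -0.1, 1.2]
gripper_width: 0.0002
```

```bash
python3 - <<'E'
from h import *
from to import to
to([.475,-.294,.0425],-1.388)
p,D=read_camera('wrist');cv2.imwrite('pics/w7.png',cv2.resize(p[200:350,240:440],None,fx=4,fy=4,interpolation=2))
E
```

```text
t 5.05 pos [ 0.4763 -0.2854  0.0413] rpy [ 0.907  1.567 -0.48 ] F [ 0.34 -0.07  1.16] w 0.0
turn [ 0.     0.002 -0.003] shift [-0.0011 -0.0028  0.0083]
```

View pics/w7.png

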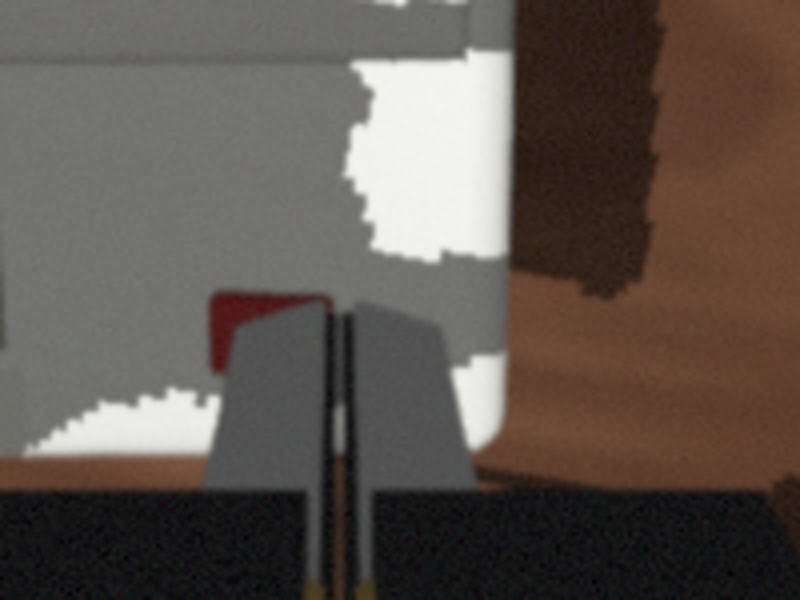

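Call:
apply_moves(
  targets=[
    [[0,0,0,0.0005,0,0,-1],[0,0,0,0.001,0,0,-1],[0,0,0,0.001,0,0,-1]],
  ],
)

```text
t: 5.35
position: [0.4762, -0.2853, 0.0403]
ee_rot: [0.915, 1.567, -0.472]
force: [-0.7, 0.7, -0.1]
gripper_width: 0.0006
```

```bash
python3 - <<'E'
from h import *
for i in range(4):
    read_camera('side');s=read_state();print(s['position'],s['force'].round(2),s['ft_torque'].round(3))
E
```

```text
[ 0.47627063 -0.28532445  0.04032868] [ 0.01  0.23 -0.55] [0.037 0.048 0.035]
[ 0.47629758 -0.28537495  0.04037822] [0.19 0.44 0.01] [0.042 0.01  0.021]
[ 0.47631669 -0.28537424  0.04039622] [0.57 1.32 0.31] [ 0.005  0.005 -0.012]
[ 0.47633225 -0.2853783   0.04040823] [-0.07 -0.9   0.19] [ 0.041 -0.008 -0.063]
```

```bash
python3 - <<'E'
from h import *
K,R,t=cam('wrist');print('cam',-R.T@t, 'axis',R[2])
p,D=read_camera('wrist');C=cloud('wrist',D)
np.set_printoptions(linewidth=200,suppress=True)
for v in [268,272,276,280,284,288]:
    print(v,(D[v,285:345:3]*1000).round(1))
print(C[230:260,250:280,2].mean(), C[272:278,296:299].mean((0,1)), C[272:278,280:290,2].mean())
D1=np.load('pics/w1D.npy');print((D1[208:234:2,296:328:3]*1000).round(1))
E
```

```text
cam [ 0.54457964 -0.27373019  0.25075411] axis [-0.23552549 -0.04616665 -0.97077103]
268 [222.8 223.  223.5 222.5 222.9 223.3 222.4 221.1 222.9 222.7 223.7 222.7 221.7 223.2 223.9 223.6 223.4 223.5 223.5 223. ]
272 [224.6 224.  225.2 222.3 223.8 223.3 224.2 224.4 223.2 223.5 222.7 222.9 222.5 223.5 224.1 222.7 223.7 222.4 222.8 223.4]
276 [224.5 223.2 224.1 220.  219.3 219.5 218.3 219.2 218.4 219.6 186.7 186.6 188.5 225.  224.3 187.1 185.9 224.6 224.2 223.1]
280 [224.4 225.  223.8 221.2 220.5 220.4 181.5 180.6 181.  181.  181.4 181.5 186.4 186.1 184.2 180.  179.3 180.6 181.  181.8]
284 [225.6 225.6 224.3 220.7 219.7 175.6 175.1 174.8 174.7 175.  174.9 176.4 180.9 180.1 180.  175.6 176.5 175.6 175.9 174.9]
288 [226.1 225.2 224.7 222.4 221.1 171.3 169.2 170.2 169.4 171.4 171.8 170.2 174.7 175.6 175.1 170.8 170.7 170.8 170.8 170.4]
0.038136634780315815 [ 0.47279752 -0.27149462  0.04080326] 0.03754410783699359
[[344.7 343.2 345.4 345.9 345.9 345.5 345.7 344.9 345.1 344.9 344.4]
 [347.  346.3 345.  346.  345.1 345.7 344.5 343.8 346.4 346.1 346.2]
 [345.2 345.7 345.3 345.3 345.7 344.5 344.1 345.6 346.3 344.9 346.3]
 [346.9 346.8 342.7 342.6 341.7 341.5 341.3 341.4 341.9 346.9 347.4]
 [346.4 346.5 341.9 341.6 342.9 342.7 339.4 341.3 340.3 347.8 345.3]
 [347.5 347.2 344.8 344.  342.  342.8 342.3 342.4 341.4 346.9 348.2]
 [347.7 348.  344.5 343.5 342.8 342.8 342.  341.8 340.1 348.6 347.9]
 [349.3 348.1 344.7 343.3 342.9 343.4 342.3 341.9 341.7 347.5 347.9]
 [349.7 347.3 344.3 343.4 343.1 344.5 343.2 343.3 342.1 349.1 350.2]
 [349.9 350.1 345.3 344.8 345.4 344.9 343.9 343.3 342.4 348.3 349. ]
 [349.5 349.7 348.6 351.4 350.2 349.4 350.2 350.8 350.7 349.5 350.4]
 [348.6 349.4 351.7 350.  350.  349.9 350.3 349.5 348.6 350.4 350.2]
 [351.4 350.3 350.4 349.6 349.  349.2 351.  350.5 350.5 350.8 350.3]]
```

```bash
python3 - <<'E'
from h import *
np.set_printoptions(linewidth=200,suppress=True)
from scipy.spatial.transform import Rotation as Ro
s=read_state();R=Ro.from_euler('xyz',s['ee_rot']).as_matrix();P=s['position'];print(P)
p,D=read_camera('wrist');C=cloud('wrist',D)
for uv in [(316,276),(322,277),(331,276),(345,281),(303,281),(310,290),(310,310),(316,300),(325,285)]:
    q=C[uv[1],uv[0]];print(uv,D[uv[1],uv[0]],q.round(4),'tool',((q-P)@R*1000).round(1))
cv2.imwrite('pics/w8.png',p)
p,D=read_camera('side');cv2.imwrite('pics/s8.png',cv2.resize(p[230:350,220:400],None,fx=4,fy=4,interpolation=2))
E
```

```text
[ 0.47635701 -0.2854219   0.04044625]
(316, 276) 0.1870946 [ 0.4847 -0.2811  0.0729] tool [-32.5   9.1  -2.6]
(322, 277) 0.21844359 [ 0.4747 -0.2858  0.0433] tool [-2.8 -1.7  0.1]
(331, 276) 0.18739223 [ 0.4859 -0.2884  0.0727] tool [-32.2   9.    4.7]
(345, 281) 0.18037486 [ 0.4871 -0.2947  0.0799] tool [-39.4   9.   11.2]
(303, 281) 0.17941791 [ 0.4838 -0.2752  0.0808] tool [-40.3   9.3  -8.6]
(310, 290) 0.16735008 [ 0.4847 -0.2788  0.0932] tool [-52.7   9.6  -4.8]
(310, 310) 0.14782271 [ 0.4843 -0.2796  0.1134] tool [-72.9   9.1  -4.1]
(316, 300) 0.15721484 [ 0.4848 -0.2817  0.1037] tool [-63.2   9.2  -2. ]
(325, 285) 0.17764957 [ 0.4845 -0.2856  0.0829] tool [-42.4   8.1   1.8]
```

View pics/s8.png

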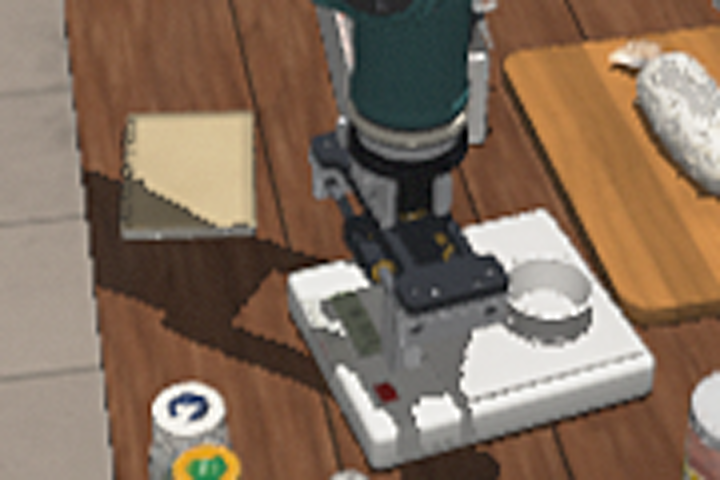

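View pics/w8.png

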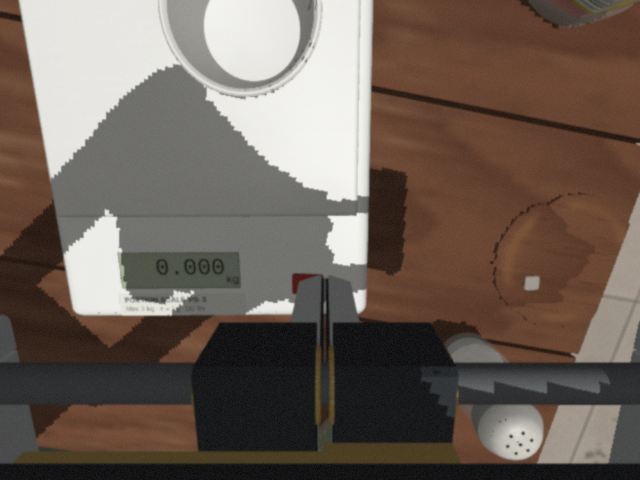

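```bash
python3 - <<'E'
from h import *
p,D=read_camera('side');b,g,r=[p[...,i].astype(int) for i in range(3)]
m=((r>80)&(r>2*g)&(r>2*b));m[:315]=0;m[336:]=0;m[:,:308]=0;m[:,326:]=0
v,u=np.nonzero(m);print(len(u),u.min(),u.max(),v.min(),v.max(),u.mean(),v.mean(),ray('side',(u.mean(),v.mean()),.0435))
print(proj('side',read_state()['position']))
p,D=read_camera('wrist');b,g,r=[p[...,i].astype(int) for i in range(3)]
m=((r>70)&(r>2*g)&(r>2*b));m[:265]=0;m[300:]=0;m[:,:285]=0;m[:,340:]=0
v,u=np.nonzero(m);print(len(u),u.min(),u.max(),v.min(),v.max());print(ray('wrist',(302,272.5),.044),ray('wrist',(293,292.5),.043),ray('wrist',(322.5,272.5),.044))
E
```

```text
12 314 318 327 329 316.1666666666667 328.0 [ 0.46693056 -0.28090287  0.0435    ]
[[319.85237969 329.55930957]]
131 293 312 274 292
[ 0.47557021 -0.27412501  0.044     ] [ 0.46232682 -0.27104571  0.043     ] [ 0.47767453 -0.28557656  0.044     ]
```

Call:
apply_moves(
  targets=[
    [[0,0,0,-0.005,0,0,-1],[0,0,0,-0.008,0,0,-1],[0,0,0,-0.008,-0.004,0.002,-1],[0,0,0,-0.008,-0.0065,0.004,-1],[0,0,0,-0.006,-0.0065,0.004,-1]],
  ],
)

```text
t: 6.22
position: [0.4705, -0.2913, 0.047]
ee_rot: [0.793, 1.566, -0.595]
force: [0.4, 0.3, 0.4]
gripper_width: 0.0009
```

Call:
apply_moves(
  targets=[
    [[0,0,0,0.001,0,0,-1],[0,0,0,0.002,0,0,-1],[0,0,0,0.002,0,0,-1]],
  ],
)

```text
t: 6.47
position: [0.4702, -0.2912, 0.0445]
ee_rot: [0.817, 1.566, -0.571]
force: [-0.6, 1.1, -0.2]
gripper_width: 0.0003
```

```bash
python3 - <<'E'
from h import *
from to import to
to([.475,-.294,.0425],-1.388)
p,D=read_camera('side');cv2.imwrite('pics/s9.png',cv2.resize(p[290:350,270:360],None,fx=8,fy=8,interpolation=2))
E
```

```text
t 6.47 pos [ 0.4702 -0.2912  0.0445] rpy [ 0.817  1.566 -0.571] F [-0.55  1.1  -0.23] w 0.0
turn [-0.     0.003 -0.003] shift [0.002  0.0042 0.0037]
```

View pics/s9.png

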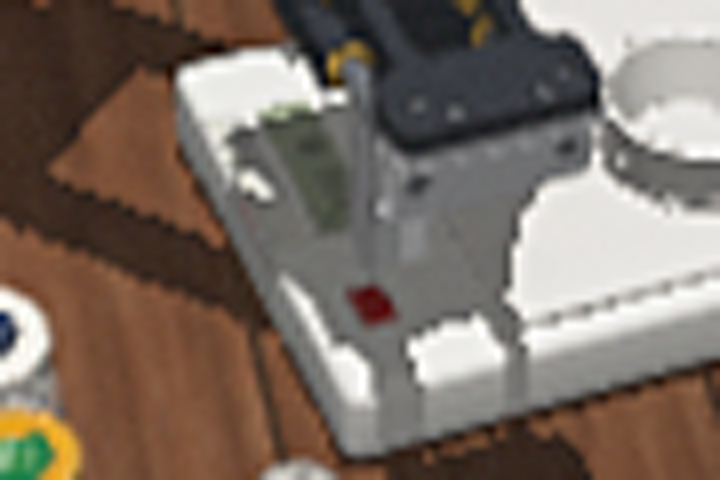

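```bash
python3 - <<'E'
from h import *
from scipy.spatial.transform import Rotation as Ro
np.set_printoptions(linewidth=220,suppress=True)
s=read_state();R=Ro.from_euler('xyz',s['ee_rot']).as_matrix();P=s['position'];print(P,proj('side',P))
p,D=read_camera('side');C=cloud('side',D)
for v in range(310,332,1):
    print(v,(((C[v,310:330]-P)@R)[:, 0]*-1000).round(0).astype(int),)
print()
for v in range(310,332,2):
    print(v,(((C[v,310:330]-P)@R)[:, 2]*1000).round(0).astype(int),(((C[v,310:330]-P)@R)[:, 1]*1000).round(0).astype(int))
p,D=read_camera('wrist');C=cloud('wrist',D)
for v in range(262,300,2):
    print(v,(((C[v,300:350:4]-P)@R)[:, 0]*-1000).round(0).astype(int))
E
```

```text
[ 0.47028847 -0.29117328  0.04458632] [[318.11686316 330.23853165]]
310 [-12  -9  -8  -2  71  74  85 152 153 159 158 158 154 153 156 155 153 152 147 146]
311 [ -7  -5  -7  -6  70  76  80 148 152 154 156 153 151 151 155 144 144 146 142 142]
312 [-10  -6  -8 -10  65  70  75 141 147 153 153 147 144 144 142 140 141 140 139 141]
313 [-10 -11 -10  -7  61  69  74 140 143 143 140 144 142 138 140 140 138 137 137 136]
314 [ -9  -9  -9  53  61  62  71 138 139 141 140 137 137 135 137 134 136 131 133 132]
315 [ -8  -9 -10  49  56  58  66 134 138 138 136 132 134 133 133 134 129 128 130 130]
316 [ -9  -9  -8  47  54  60  60 130 134 132 135 134 130 132 129 130  -3  -1  -3  -1]
317 [-12  -5 -12  39  51  56  60  62 130 131 127 129  59  54  -9  -7  -3   0  -1  -2]
318 [ -4 -10  -6  37  45  53  58  57  57  54  56  53  54 -10  -8  -9  -1  -4  -3  -4]
319 [ -7  -8  -6 -10  40  51  50  57  56  56  51  53  48  -5  -8  -9  -8   0   2  -2]
320 [-7 -9 -8 -8 40 43 49 50 48 50 47 48 44 -9 -6 -4 -6 -9 -1  0]
321 [ -6  -9  -9  -8  35  43  42  50  46  44  44  44  43  -5 -10  -9  -9  -9  -2   1]
322 [ -9  -5 -15 -10
[... 2849 characters left out ...]
270 [-1 -1 -2  0 -8 -8 -6 -7 -6 -8 -7 -8 -8]
272 [ -1  -1 210   1  -6  -7  -6  -6  -6  -6  -7  -6  -6]
274 [-1 -1  0  0 -7 -7 -7 -7 -6 -6 -6 -8 -7]
276 [-1 -2 -1 -1 31 33 -6 31 33 -6 -6 -7 -6]
278 [-2 -1 37 36 37 37 32 32 36 36 37 -7 -7]
280 [-1 38 40 39 39 38 35 35 39 37 39 39 -7]
282 [42 42 42 41 42 42 38 38 43 41 42 41 42]
284 [45 44 45 45 46 46 41 39 44 45 44 45 45]
286 [ 46  46  47  48  48  48  43  43  47  47  47 210  48]
288 [50 49 49 49 50 50 44 47 50 49 49 49 50]
290 [52 52 52 51 51 53 46 48 52 53 53 53 52]
292 [55 55 55 54 54 54 47 50 54 55 54 54 55]
294 [57 57 58 56 57 58 46 54 57 57 58 57 57]
296 [59 58 59 60 60 60 47 55 60 61 59 60 60]
298 [61 62 61 62 62 61 48 58 61 61 61 62 61]
```

Call:
apply_moves(
  targets=[
    [[0,0,0,0,0.001,-0.004,-1],[0,0,0,0.005,0.001,-0.007,-1],[0,0,0,0.012,0.001,-0.007,-1],[0,0,0,0.02,0.001,-0.007,-1],[0,0,0,0.02,0.001,-0.007,-1]],
  ],
)

```text
t: 7.03
position: [0.4688, -0.283, 0.0221]
ee_rot: [1.117, 1.57, -0.271]
force: [0.1, 0.1, -0.5]
gripper_width: 0.0004
```

```bash
cat > look.py <<'E'
from h import *
from to import to
from scipy.spatial.transform import Rotation as Ro
import sys
k=sys.argv[1]
to([.470,-.284,.02],-1.388)
s=read_state();R=Ro.from_euler('xyz',s['ee_rot']).as_matrix();P=s['position']
p,D=read_camera('wrist');a=cv2.resize(p[200:350,240:400],None,fx=2.5,fy=2.5,interpolation=2)
C=cloud('wrist',D);np.set_printoptions(linewidth=200,suppress=True)
for v in range(268,288,2): print(v,(((C[v,300:352:4]-P)@R)[:, 0]*-1000).round(0).astype(int))
p,D=read_camera('side');b=cv2.resize(p[290:350,290:354],None,fx=6.25,fy=6.25,interpolation=2)
cv2.imwrite(f'pics/{k}.png',np.hstack([a,b]))
E
python3 look.py l1
```

```text
t 7.03 pos [ 0.4688 -0.283   0.0221] rpy [ 1.117  1.57  -0.271] F [ 0.12  0.12 -0.5 ] w 0.0
turn [ 0.     0.    -0.001] shift [0.0021 0.001  0.0012]
268 [16 17 17 16 18 15 16 17 17 16 16 17 17]
270 [17 17 15 18 16 17 16 16 16 16 17 16 17]
272 [19 20 19 19 19 19 19 17 17 17 16 17 16]
274 [21 20 20 21 22 22 21 21 16 16 16 15 16]
276 [21 21 21 21 34 34 22 31 34 17 17 17 16]
278 [22 19 37 38 37 37 32 32 36 36 38 17 16]
280 [20 39 40 39 40 39 35 35 39 40 40 40 17]
282 [43 42 43 44 43 42 37 38 42 42 41 42 43]
284 [45 46 45 46 45 45 42 43 45 45 45 45 45]
286 [48 47 47 48 48 48 44 44 48 49 47 47 48]
```

View pics/l1.png

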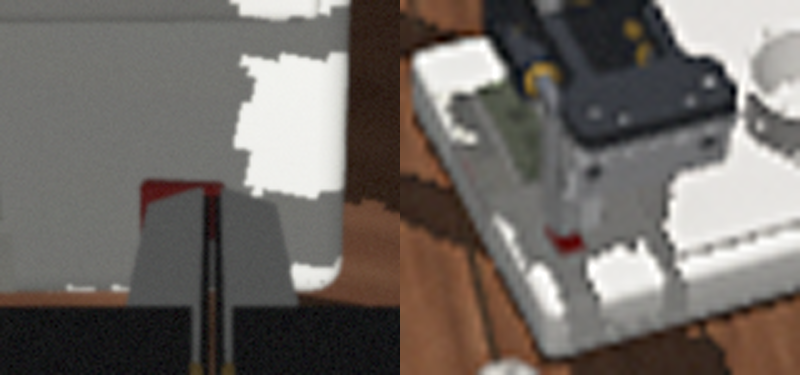

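Call:
apply_moves(
  targets=[
    [[0,0,0,0.002,0.001,0.0015,-1],[0,0,0,0.004,0.001,0.0015,-1],[0,0,0,0.006,0.001,0.0015,-1],[0,0,0,0.006,0.001,0.0015,-1]],
  ],
)

```text
t: 7.47
position: [0.4707, -0.285, 0.0173]
ee_rot: [0.851, 1.569, -0.537]
force: [0.8, 0.2, -0.9]
gripper_width: 0.0006
```

Call:
apply_moves(
  targets=[
    [[0,0,0,0.001,0,0,-1],[0,0,0,0.002,0,0,-1],[0,0,0,0.002,0,0,-1]],
  ],
)

```text
t: 7.72
position: [0.4706, -0.2849, 0.0151]
ee_rot: [0.866, 1.569, -0.522]
force: [0.1, 0.3, 0.5]
gripper_width: 0.0006
```

Call:
apply_moves(
  targets=[
    [[0,0,0,0.0005,0,0,-1],[0,0,0,0.001,0,0,-1],[0,0,0,0.001,0,0,-1]],
  ],
)

```text
t: 7.97
position: [0.4706, -0.2849, 0.014]
ee_rot: [0.874, 1.569, -0.514]
force: [0.7, -0.2, -1.2]
gripper_width: 0.0004
```

Call:
apply_moves(
  targets=[
    [[0,0,0,0.0005,0,0,-1],[0,0,0,0.001,0,0,-1],[0,0,0,0.001,0,0,-1]],
  ],
)

```text
t: 8.22
position: [0.4707, -0.285, 0.0132]
ee_rot: [0.813, 1.568, -0.575]
force: [-1.1, -0.1, 1.2]
gripper_width: 0.0005
```

Call:
apply_moves(
  targets=[
    [[0,0,0,0.0005,0,0,-1],[0,0,0,0.001,0,0,-1],[0,0,0,0.001,0,0,-1]],
  ],
)

```text
t: 8.47
position: [0.4708, -0.2855, 0.0126]
ee_rot: [0.613, 1.568, -0.775]
force: [-0.9, 0.1, 2.1]
gripper_width: 0.0003
```

```bash
python3 look.py l2
```

```text
t 8.47 pos [ 0.4708 -0.2855  0.0126] rpy [ 0.613  1.568 -0.775] F [-0.87  0.14  2.13] w 0.0
turn [-0.     0.003 -0.002] shift [-0.0074 -0.0005 -0.0016]
268 [25 25 24 24 25 25 25 25 25 25 24 25 25]
270 [24 24 26 24 25 25 25 25 25 24 25 26 26]
272 [25 25 24 25 25 26 25 24 24 25 25 26 26]
274 [24 25 26 25 25 26 25 25 24 24 25 25 25]
276 [25 25 24 25 32 34 27 32 33 24 25 26 25]
278 [25 26 36 37 36 37 31 32 35 36 35 25 25]
280 [25 40 39 40 39 39 34 35 39 39 39 39 25]
282 [41 41 42 41 41 43 38 38 41 41 42 42 40]
284 [44 43 45 44 44 45 40 40 44 45 44 43 43]
286 [46 47 47 48 47 47 43 43 47 47 47 48 47]
```

View pics/l2.png

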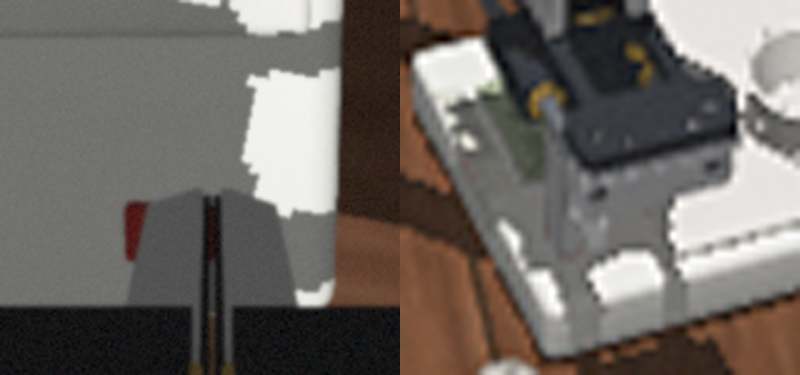

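Call:
apply_moves(
  targets=[
    [[0,0,0,0.001,0,0,-1],[0,0,0,0.0015,0,0,-1],[0,0,0,0.0015,0,0,-1]],
  ],
)

```text
t: 8.82
position: [0.471, -0.2863, 0.0116]
ee_rot: [0.458, 1.566, -0.93]
force: [-1.3, -1.0, 3.1]
gripper_width: 0.0005
```

```bash
python3 - <<'E'
from h import *
s=read_state();print(s['position'],s['force'],s['ft_torque'],s['tau'].round(2))
E
```

```text
[ 0.47099674 -0.28634953  0.0115726 ] [-1.29694756 -0.99682075  3.06644034] [-0.16992827  0.1892794  -0.01925563] [  1.25 -33.51 -26.2    0.82   0.05   0.  ]
```

Call:
apply_moves(
  targets=[
    [[0,0,0,0.001,0,0,-1],[0,0,0,0.0015,0,0,-1],[0,0,0,0.0015,0,0,-1]],
  ],
)

```text
t: 9.07
position: [0.4712, -0.2867, 0.011]
ee_rot: [0.44, 1.565, -0.948]
force: [-2.6, -1.1, 6.3]
gripper_width: 0.0007
```

```bash
python3 look.py l3
```

```text
t 9.07 pos [ 0.4712 -0.2867  0.011 ] rpy [ 0.44   1.565 -0.948] F [-2.61 -1.14  6.33] w 0.001
turn [-0.     0.005 -0.002] shift [-0.009  -0.0006 -0.0028]
268 [27 25 26 28 26 26 27 25 27 27 27 26 26]
270 [26 28 27 26 26 28 27 26 27 27 27 25 27]
272 [27 26 27 26 28 27 26 28 26 26 26 26 28]
274 [26 27 27 27 27 27 27 27 27 27 26 26 26]
276 [27 27 27 27 33 33 26 31 33 26 26 27 26]
278 [27 26 36 36 35 35 32 32 36 35 36 26 27]
280 [27 38 39 39 37 38 34 34 40 39 39 40 25]
282 [40 42 43 42 41 41 37 38 42 42 41 42 43]
284 [44 46 44 44 43 45 39 41 44 44 44 45 45]
286 [47 47 46 47 48 46 43 43 47 46 46 46 47]
```

View pics/l3.png

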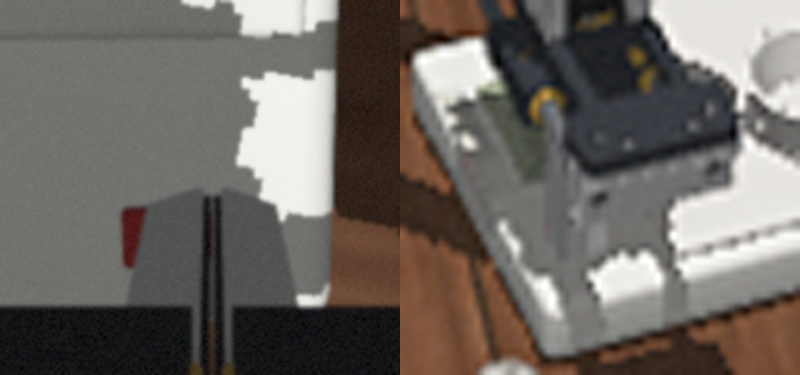

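Call:
apply_moves(
  targets=[
    [[0,0,0,0.0007,0,0,-1],[0,0,0,0.001,0,0,-1],[0,0,0,0.001,0,0,-1]],
  ],
)

```text
t: 9.42
position: [0.4712, -0.2867, 0.011]
ee_rot: [0.461, 1.565, -0.927]
force: [-2.4, 0.3, 8.0]
gripper_width: 0.0005
```

Call:
apply_moves(
  targets=[
    [[0,0,0,-0.01,0,0,-1],[0,0,0,-0.03,0,0,-1],[0,0,0,-0.06,0.01,0,-1],[0,0,0,-0.09,0.01,0,-1],[0,0,0,-0.13,0.01,0,-1]],
  ],
)

```text
t: 9.83
position: [0.4794, -0.2824, 0.1393]
ee_rot: [-1.602, 1.57, -2.99]
force: [0.3, 0.4, -0.3]
gripper_width: 0.0002
```

```bash
python3 - <<'E'
from h import *
from to import to
to([.7,.165,.22],-1.388)
p,D=read_camera('wrist');cv2.imwrite('pics/w10.png',p)
print(mark_of('switch_raised_end','wrist'))
b,g,r=[p[...,i].astype(int) for i in range(3)]
m=((r>70)&(r>2*g)&(r>2*b));m[:200]=0;m[300:]=0;m[:,:260]=0;m[:,360:]=0
k,l,s,c=cv2.connectedComponentsWithStats(m.astype(np.uint8));i=1+s[1:,4].argmax();x,y,w,h,_=s[i];print(s[i])
C=cloud('wrist',D)
z=C[y+1:y+h-1,x:x+w,2]*1000;print('z across rocker L->R',z.mean(0).round(1)); print('case',np.median(C[y-12:y-4,x:x+w,2])*1000)
D1=np.load('pics/w1D.npy')
p=cv2.imread('pics/w10.png');cv2.imwrite('pics/w10c.png',cv2.resize(p[180:280,240:400],None,fx=5,fy=5,interpolation=2))
E
```

```text
t 9.83 pos [ 0.4794 -0.2824  0.1393] rpy [-1.602  1.57  -2.99 ] F [ 0.26  0.41 -0.3 ] w 0.0
turn [ 0.    -0.     0.001] shift [-0.081   0.2983 -0.3997]
[{'uv': [325.7, 245.6], 'conf': 0.66}]
[307 241  20  13 248]
z across rocker L->R [53.2 53.1 53.4 52.9 52.8 52.8 53.2 52.9 52.4 80.3 52.3 51.9 51.8 80.2
 52.  51.2 51.4 51.4 51.6 51.2]
case 47.25380310025624
```

View pics/w10c.png

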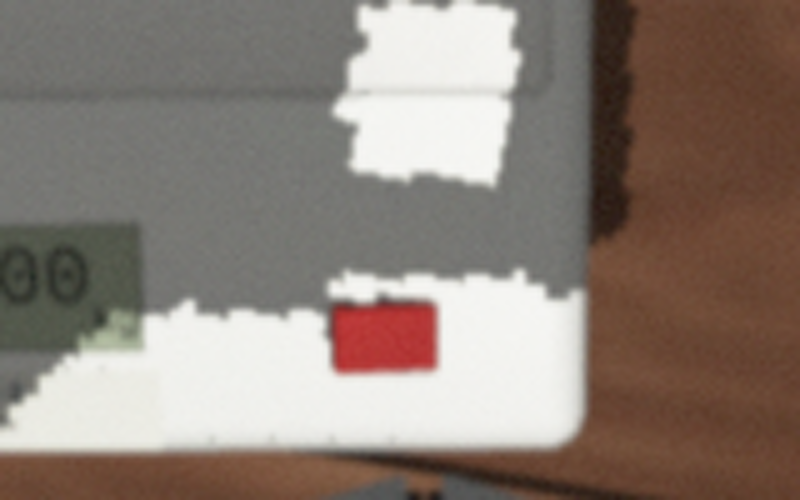

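```bash
python3 to.py .615 .165 .24 -1.606; python3 - <<'E'
from h import *
# intrinsic lid refine from initial clouds
for n in ['top','side']:
    C=cloud(n,np.load(f'pics/{n}D.npy'))
    m=(C[...,2]>.11)&(C[...,2]<.25)&(C[...,0]>.53)&(C[...,0]<.64)&(C[...,1]>.03)&(C[...,1]<.3)
    P=C[m];A=np.c_[P[:,1:],np.ones(len(P))]
    w=np.ones(len(P),bool)
    for _ in range(6):
        k=np.linalg.lstsq(A[w],P[w,0],rcond=None)[0];e=P[:,0]-A@k;w=abs(e)<.008
    print(n,k,'angle',np.arctan2(1,-k[1]),'x@z.094,y.165',k@[.165,.094,1],'x@.2',k@[.165,.2,1],P[w,2].max(),e[w].std(),w.mean(),np.percentile(P[w,1],[1,99]))
E
```

```text
t 9.93 pos [ 0.4844 -0.2862  0.149 ] rpy [ 0.719  1.551 -0.669] F [-0.27 -0.35  0.69] w 0.001
turn [ 0.218  0.013 -0.015] shift [-0.0944  0.2117 -0.4185]
top [ 0.03853749 -0.52614281  0.67290316] angle 1.0864538673395698 x@z.094,y.165 0.6298044191960714 x@.2 0.5740332817574537 0.22161391383012866 0.0036403643666803676 0.8956780923994039 [0.0386508  0.29706824]
side [ 0.03736011 -0.52966011  0.66770855] angle 1.0837031354754254 x@z.094,y.165 0.6240849170103479 x@.2 0.5679409451307031 0.21655335393289457 0.0035523888770199207 0.8828828828828829 [0.03055305 0.29359833]
```

Call:
apply_moves(
  targets=[
    [[0.04,0,0,-0.03,0.01,-0.02,-1],[0.08,0,0,-0.06,0.03,-0.05,-1],[0.12,0.013,-0.015,-0.08,0.045,-0.085,-1],[0.16,0.013,-0.015,-0.094,0.06,-0.12,-1],[0.2,0.013,-0.015,-0.094,0.08,-0.155,-1]],
  ],
)

```text
t: 10.35
position: [0.5329, -0.122, 0.2448]
ee_rot: [1.275, 1.566, -0.316]
force: [2.4, 0.1, 0.5]
gripper_width: 0.0011
```

```bash
python3 to.py .615 .165 .24 -1.606
```

```text
t 10.35 pos [ 0.5329 -0.122   0.2448] rpy [ 1.275  1.566 -0.316] F [2.42 0.07 0.54] w 0.001
turn [ 0.015  0.001 -0.005] shift [ 0.0048  0.0762 -0.2887]
```

Call:
apply_moves(
  targets=[
    [[0.015,0,0,0.005,0.012,-0.04,-1],[0.015,0,0,0.005,0.025,-0.08,-1],[0.015,0,0,0.005,0.035,-0.12,-1],[0.015,0,0,0.005,0.045,-0.16,-1],[0.015,0,0,0.005,0.055,-0.2,-1]],
  ],
)

```text
t: 10.77
position: [0.5916, 0.0787, 0.2387]
ee_rot: [1.339, 1.568, -0.266]
force: [1.2, 0.0, 0.5]
gripper_width: 0.0002
```

```bash
python3 to.py .615 .165 .24 -1.606
```

```text
t 10.77 pos [0.5916 0.0787 0.2387] rpy [ 1.339  1.568 -0.266] F [1.2  0.01 0.5 ] w 0.0
turn [ 0.     0.001 -0.003] shift [-0.0013  0.0203 -0.0871]
```

Call:
apply_moves(
  targets=[
    [[0,0,0,0,0.01,-0.04,-1],[0,0,0,0,0.02,-0.08,-1],[0,0,0,0.01,0.021,-0.087,-1],[0,0,0,0.03,0.021,-0.087,-1],[0,0,0,0.04,0.021,-0.087,-1]],
  ],
)

```text
t: 11.18
position: [0.6146, 0.1661, 0.195]
ee_rot: [-0.885, 1.569, -2.488]
force: [0.4, 0.2, -0.4]
gripper_width: 0.0007
```

```bash
cat > look2.py <<'E'
from h import *
from to import to
import sys
to([.605,.165,.165],-1.606)
p,D=read_camera('side');b=cv2.resize(p[150:270,270:400],None,fx=5,fy=5,interpolation=2)
C=cloud('side',D)
m=(C[...,2]>.11)&(C[...,2]<.25)&(C[...,0]>.45)&(C[...,0]<.60)&(C[...,1]>.02)&(C[...,1]<.11)
P=C[m]; print(len(P),P[P[:,2].argsort()][-40::4].round(3).tolist())
for q in ['lid_lip','lid_hinge']: print(q,mark_of(q,'side')[:2])
cv2.imwrite(f'pics/{sys.argv[1]}.png',b)
E
python3 look2.py m1
```

```text
t 11.18 pos [0.6146 0.1661 0.195 ] rpy [-0.885  1.569 -2.488] F [ 0.36  0.21 -0.39] w 0.001
turn [0.003 0.001 0.002] shift [ 0.03   -0.0095  0.0014]
117 [[0.557, 0.104, 0.201], [0.562, 0.053, 0.202], [0.557, 0.072, 0.202], [0.56, 0.058, 0.202], [0.56, 0.089, 0.202], [0.564, 0.063, 0.203], [0.559, 0.101, 0.203], [0.564, 0.106, 0.203], [0.567, 0.092, 0.204], [0.567, 0.06, 0.204]]
lid_lip [{'uv': [323.0, 191.3], 'conf': 0.62}]
lid_hinge [{'uv': [333.4, 224.4], 'conf': 0.94}]
```

View pics/m1.png

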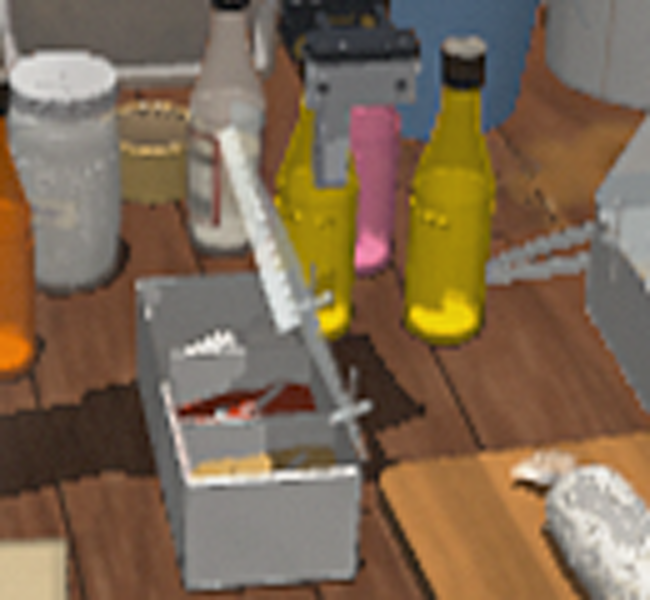

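Call:
apply_moves(
  targets=[
    [[0,0,0,0.015,-0.005,0.001,-1],[0,0,0,0.027,-0.01,0.001,-1],[0,0,0,0.027,-0.017,0.001,-1],[0,0,0,0.027,-0.023,0.001,-1],[0,0,0,0.027,-0.026,0.001,-1]],
  ],
)

```text
t: 11.75
position: [0.5886, 0.1637, 0.1716]
ee_rot: [1.014, 1.569, -0.593]
force: [0.4, -0.2, 0.9]
gripper_width: 0.0003
```

```bash
python3 look2.py m2
```

```text
t 11.75 pos [0.5886 0.1637 0.1716] rpy [ 1.014  1.569 -0.593] F [ 0.39 -0.23  0.85] w 0.0
turn [-0.001  0.001 -0.001] shift [ 0.0066  0.0164 -0.0019]
115 [[0.561, 0.109, 0.201], [0.558, 0.048, 0.202], [0.568, 0.094, 0.203], [0.563, 0.1, 0.203], [0.562, 0.081, 0.203], [0.563, 0.044, 0.204], [0.56, 0.043, 0.204], [0.564, 0.078, 0.205], [0.565, 0.035, 0.205], [0.565, 0.065, 0.205]]
lid_lip [{'uv': [322.1, 188.4], 'conf': 0.81}, {'uv': [268.6, 357.6], 'conf': 0.23}]
lid_hinge [{'uv': [332.7, 223.1], 'conf': 0.78}, {'uv': [317.3, 243.7], 'conf': 0.48}]
```

View pics/m2.png

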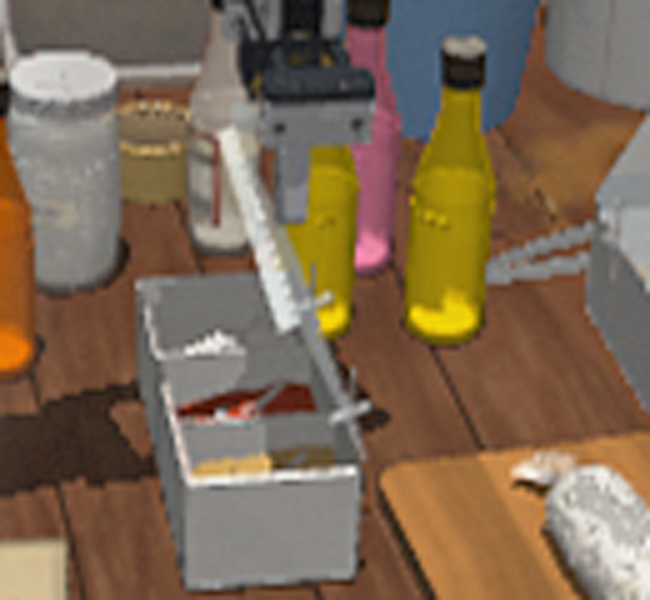

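Call:
apply_moves(
  targets=[
    [[0,0,0,0.003,-0.005,0,-1],[0,0,0,0.005,-0.009,0,-1],[0,0,0,0.009,-0.014,0,-1],[0,0,0,0.012,-0.02,0,-1],[0,0,0,0.016,-0.025,0,-1]],
  ],
)

```text
t: 12.32
position: [0.5637, 0.165, 0.1553]
ee_rot: [1.286, 1.568, -0.321]
force: [0.2, -0.4, 2.5]
gripper_width: 0.0006
```

```bash
python3 look2.py m3
```

```text
t 12.32 pos [0.5637 0.165  0.1553] rpy [ 1.286  1.568 -0.321] F [ 0.23 -0.4   2.48] w 0.001
turn [-0.     0.001 -0.002] shift [-0.0096  0.0413 -0.0014]
209 [[0.548, 0.105, 0.187], [0.54, 0.081, 0.187], [0.539, 0.093, 0.187], [0.535, 0.074, 0.188], [0.539, 0.048, 0.189], [0.537, 0.054, 0.189], [0.543, 0.035, 0.189], [0.536, 0.064, 0.19], [0.54, 0.051, 0.191], [0.542, 0.078, 0.192]]
lid_lip [{'uv': [314.6, 193.7], 'conf': 0.69}]
lid_hinge []
```

View pics/m3.png

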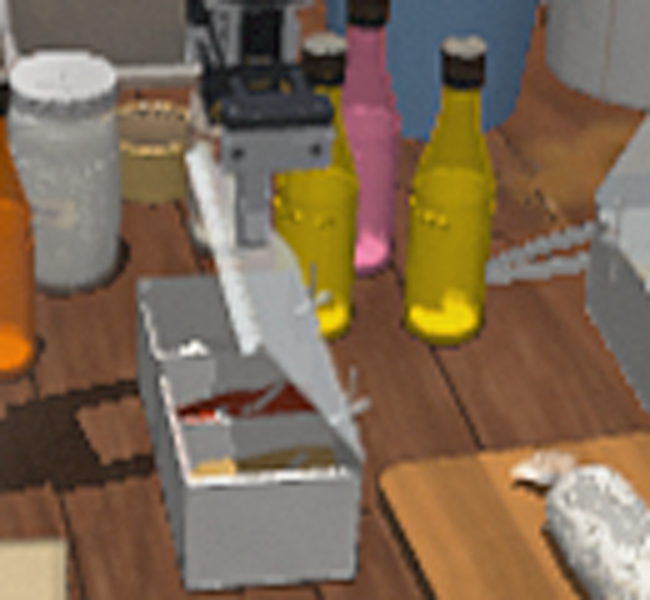

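Call:
apply_moves(
  targets=[
    [[0,0,0,0.005,-0.006,0,-1],[0,0,0,0.01,-0.012,0,-1],[0,0,0,0.015,-0.018,0,-1],[0,0,0,0.021,-0.023,0,-1],[0,0,0,0.027,-0.028,0,-1]],
  ],
)

```text
t: 12.88
position: [0.5349, 0.1659, 0.1271]
ee_rot: [0.514, 1.569, -1.092]
force: [1.6, -0.4, 0.1]
gripper_width: 0.0003
```

```bash
python3 to.py .523 .165 .0995 -1.606
```

```text
t 12.88 pos [0.5349 0.1659 0.1271] rpy [ 0.514  1.569 -1.092] F [ 1.63 -0.38  0.09] w 0.0
turn [-0.     0.001 -0.001] shift [ 0.0276 -0.0119  0.0013]
```

Call:
apply_moves(
  targets=[
    [[0,0,0,0.006,-0.003,0.001,-1],[0,0,0,0.012,-0.006,0.001,-1],[0,0,0,0.018,-0.008,0.001,-1],[0,0,0,0.023,-0.01,0.001,-1],[0,0,0,0.028,-0.012,0.001,-1]],
  ],
)

```text
t: 13.3
position: [0.5225, 0.1652, 0.0984]
ee_rot: [-0.0, 1.569, -1.607]
force: [-0.1, -0.1, 1.3]
gripper_width: 0.0003
```

```bash
python3 look2.py m4
```

```text
t 13.3 pos [0.5225 0.1652 0.0984] rpy [-0.     1.569 -1.607] F [-0.08 -0.14  1.34] w 0.0
turn [-0.     0.001  0.   ] shift [-0.0666  0.0825 -0.0026]
399 [[0.518, 0.09, 0.238], [0.504, 0.084, 0.239], [0.537, 0.089, 0.241], [0.545, 0.081, 0.241], [0.495, 0.087, 0.242], [0.526, 0.081, 0.242], [0.545, 0.083, 0.243], [0.511, 0.086, 0.245], [0.488, 0.081, 0.246], [0.489, 0.084, 0.248]]
lid_lip [{'uv': [298.3, 213.1], 'conf': 0.79}]
lid_hinge [{'uv': [333.3, 222.1], 'conf': 0.57}]
```

View pics/m4.png

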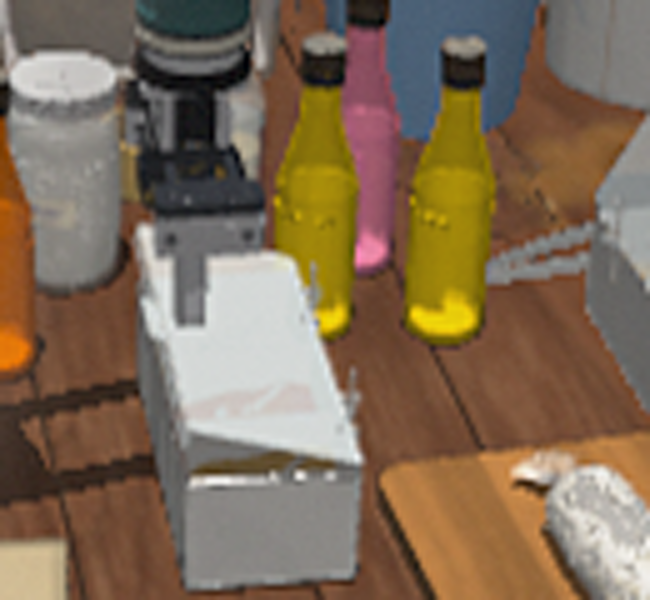

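Lid near 0.3 rad, box in place. Continue down more slowly.

Call:
apply_moves(
  targets=[
    [[0,0,0,0.005,-0.001,0,-1],[0,0,0,0.01,-0.002,0,-1],[0,0,0,0.015,-0.003,0,-1],[0,0,0,0.02,-0.004,0,-1],[0,0,0,0.025,-0.005,0,-1]],
  ],
)

```text
t: 13.87
position: [0.5175, 0.1652, 0.0729]
ee_rot: [-0.094, 1.569, -1.701]
force: [0.5, -0.3, 0.1]
gripper_width: 0.0001
```

Call:
apply_moves(
  targets=[
    [[0,0,0,0.002,0,0,-1],[0,0,0,0.004,0,0,-1],[0,0,0,0.006,0,0,-1],[0,0,0,0.006,0,0,-1]],
  ],
)

```text
t: 14.2
position: [0.5173, 0.1651, 0.0663]
ee_rot: [-0.441, 1.569, -2.047]
force: [0.3, -0.3, -0.1]
gripper_width: 0.0004
```

```bash
python3 to.py .517 .165 .062 -1.606
```

```text
t 14.2 pos [0.5173 0.1651 0.0663] rpy [-0.441  1.569 -2.047] F [ 0.34 -0.26 -0.06] w 0.0
turn [-0.     0.002  0.001] shift [ 0.0043 -0.0002  0.0001]
```

Call:
apply_moves(
  targets=[
    [[0,0,0,0.001,0,0,-1],[0,0,0,0.002,0,0,-1],[0,0,0,0.002,0,0,-1]],
  ],
)

```text
t: 14.45
position: [0.5174, 0.1651, 0.0645]
ee_rot: [-0.258, 1.569, -1.864]
force: [-0.2, -0.7, 0.2]
gripper_width: 0.0004
```

Call:
apply_moves(
  targets=[
    [[0,0,0,0.0007,0,0,-1],[0,0,0,0.0015,0,0,-1],[0,0,0,0.0015,0,0,-1]],
  ],
)

```text
t: 14.7
position: [0.5175, 0.1652, 0.0644]
ee_rot: [0.105, 1.569, -1.501]
force: [-2.7, -0.7, 6.2]
gripper_width: 0.0005
```

```bash
python3 look2.py m5
```

```text
t 14.7 pos [0.5175 0.1652 0.0644] rpy [ 0.105  1.569 -1.501] F [-2.74 -0.71  6.22] w 0.001
turn [-0.     0.002 -0.   ] shift [-0.1006  0.0874 -0.0028]
330 [[0.529, 0.082, 0.235], [0.514, 0.103, 0.235], [0.503, 0.079, 0.235], [0.488, 0.081, 0.235], [0.486, 0.087, 0.235], [0.492, 0.086, 0.236], [0.542, 0.097, 0.236], [0.502, 0.09, 0.236], [0.492, 0.103, 0.237], [0.521, 0.071, 0.238]]
lid_lip [{'uv': [296.3, 222.7], 'conf': 0.74}]
lid_hinge [{'uv': [335.2, 225.0], 'conf': 0.65}]
```

View pics/m5.png

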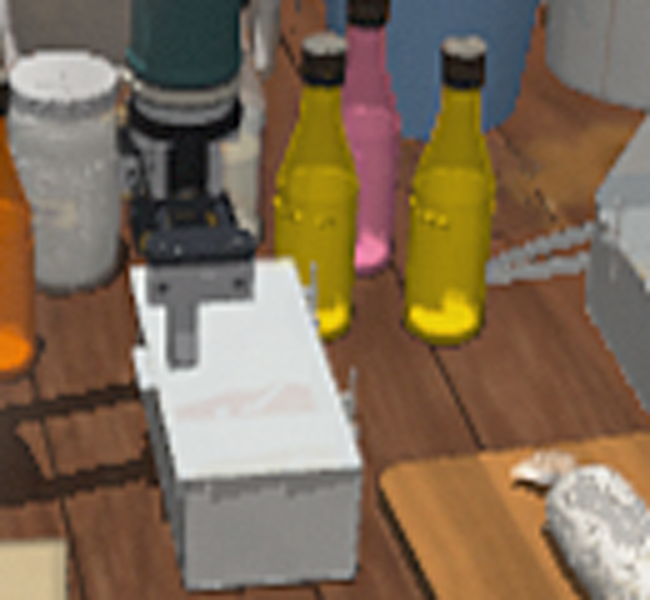

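Call:
apply_moves(
  targets=[
    [[0,0,0,-0.005,0,0,-1],[0,0,0,-0.03,0,0,-1],[0,0,0,-0.06,0,0,-1],[0,0,0,-0.1,0,0.02,-1],[0,0,0,-0.14,0,0.05,-1]],
  ],
)

```text
t: 15.27
position: [0.5156, 0.123, 0.1966]
ee_rot: [-0.067, 1.57, -1.67]
force: [0.9, -1.3, 0.0]
gripper_width: 0.0003
```

Call:
apply_moves(
  targets=[
    [[0,0,0,0,-0.02,0.03,-1],[0,0,0,0,-0.05,0.06,-1],[0,0,0,0,-0.08,0.08,-1],[0,0,0,0,-0.1,0.1,-1],[0,0,0,0,-0.1,0.1,-1]],
  ],
)

```text
t: 15.68
position: [0.4099, 0.0239, 0.1975]
ee_rot: [0.304, 1.568, -1.302]
force: [0.6, 0.4, 0.1]
gripper_width: 0.0007
```

```bash
python3 - <<'E'
from h import *
from to import to
to([.4,0,.2],-1.6)
for n in ['top','side']:
    p,D=read_camera(n);C=cloud(n,D);np.save(f'pics/{n}D2.npy',D);cv2.imwrite(f'pics/{n}F.png',p)
    m=(C[...,2]>.08)&(C[...,2]<.15)&(C[...,0]>.49)&(C[...,0]<.62)&(C[...,1]>.05)&(C[...,1]<.28)
    P=C[m];A=np.c_[P[:,:2]-[.55,.165],np.ones(len(P))];w=np.ones(len(P),bool)
    for _ in range(6):
        k=np.linalg.lstsq(A[w],P[w,2],rcond=None)[0];e=P[:,2]-A@k;w=abs(e)<.006
    print(n,'lid plane slope x,y,z',k.round(4),len(P),w.mean())
    m=(C[...,2]>.034)&(C[...,2]<.05)&(C[...,0]>.38)&(C[...,0]<.7)&(C[...,1]<-.08)&(C[...,1]>-.36)
    kk,l,s,c=cv2.connectedComponentsWithStats(m.astype(np.uint8));i=1+s[1:,4].argmax()
    print('scale',cv2.minAreaRect(C[l==i][:,:2].astype(np.float32)))
    d=cv2.absdiff(p,cv2.imread(f'pics/{n}0.png')).max(2)
    print('lip',mark_of('lid_lip',n)[:1],'hinge',mark_of('lid_hinge',n)[:1])
E
```

```text
t 15.68 pos [0.4099 0.0239 0.1975] rpy [ 0.304  1.568 -1.302] F [0.57 0.36 0.06] w 0.001
turn [-0.007  0.003 -0.001] shift [-0.0024 -0.009   0.0242]
top lid plane slope x,y,z [0.0058 0.0032 0.0955] 1761 0.8949460533787621
scale ((0.5436447858810425, -0.20363424718379974), (0.21401576697826385, 0.1797858476638794), 10.918859481811523)
lip [{'uv': [277.3, 239.5], 'conf': 0.96}] hinge [{'uv': [280.5, 200.2], 'conf': 0.74}]
side lid plane slope x,y,z [ 0.0012 -0.002   0.0931] 1329 0.9781790820165538
scale ((0.538899302482605, -0.21271643042564392), (0.21373271942138672, 0.18117251992225647), 10.522296905517578)
lip [] hinge [{'uv': [334.4, 224.1], 'conf': 0.71}]
```

View pics/sideF.png

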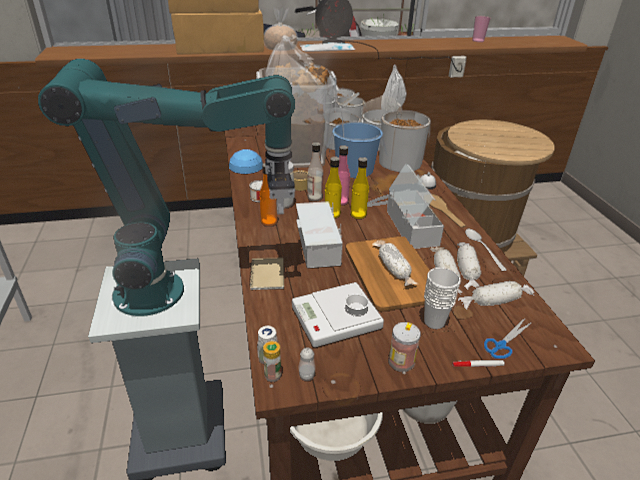

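View pics/topF.png

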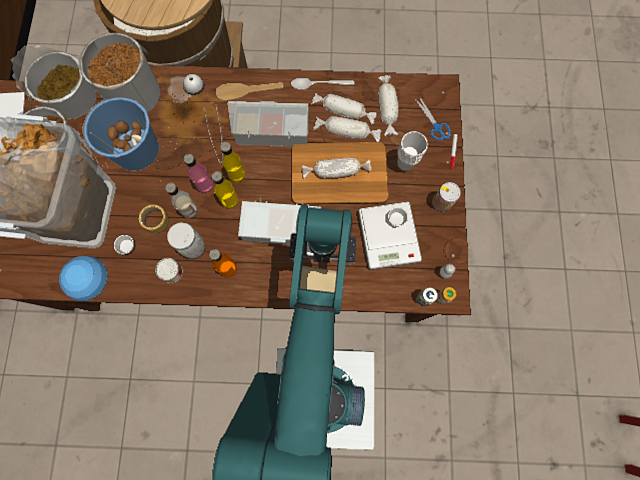

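Call:
apply_moves(
  targets=[
    [[0,0,0,0,0.01,0.04,-1],[0,0,0,0,0.01,0.08,-1],[0,0,0,0,0.02,0.12,-1],[0,0,0,0,0.03,0.16,-1],[0,0,0,0,0.04,0.2,-1]],
  ],
)

```text
t: 16.4
position: [0.4478, -0.1757, 0.1963]
ee_rot: [-0.861, 1.57, -2.461]
force: [0.9, 0.0, -0.4]
gripper_width: 0.0004
```

Call:
apply_moves(
  targets=[
    [[0,0,0,0.02,0.01,0.035,-1],[0,0,0,0.04,0.01,0.07,-1],[0,0,0,0.06,0.02,0.1,-1],[0,0,0,0.08,0.02,0.1,-1],[0,0,0,0.08,0.02,0.1,-1]],
  ],
)

```text
t: 16.82
position: [0.4628, -0.2756, 0.1099]
ee_rot: [-2.118, 1.559, 2.563]
force: [-1.0, 1.3, -1.9]
gripper_width: 0.0006
```

```bash
python3 - <<'E'
from h import *
read_camera('wrist');read_camera('wrist');read_camera('wrist')
print(read_state()['position'])
zs=[]
for _ in range(6):
    p,D=read_camera('wrist');C=cloud('wrist',D)
    b,g,r=[p[...,i].astype(int) for i in range(3)]
    m=((r>70)&(r>2*g)&(r>2*b)&(C[...,2]>.03)&(C[...,2]<.06)&(C[...,0]>.44)&(C[...,0]<.5)&(C[...,1]<-.25)&(C[...,1]>-.31))
    k,l,s,c=cv2.connectedComponentsWithStats(m.astype(np.uint8));i=1+s[1:,4].argmax()
    x,y,w,h,_=s[i];a=cv2.erode((l==i).astype(np.uint8),np.ones((3,3)))>0
    Q=C[a];a2=np.zeros_like(a);a2[y-14:y-5,x-5:x+w+5]=1;a2&=(abs(C[...,2]-.04)<.01);S=C[a2]
    yh=np.array([-.183,.983])
    fr=np.polyfit(Q[:,:2]@yh,Q[:,2],1)[0];fs=np.polyfit(S[:,:2]@yh,S[:,2],1)[0];zs.append((fr,fs,Q[:,2].mean(),S[:,2].mean()))
print(s[i],np.mean(zs,0))
E
```

```text
[ 0.46560097 -0.27566986  0.11686952]
[315 230  23  18 290] [1.37376969e-01 4.85171206e-05 4.30039179e-02 3.78141856e-02]
```

Rocker slope is +0.137 rad (the case reads 0.000), so it is off. I'll back the arm off a little and hand in.

Call:
apply_moves(
  targets=[
    [[0,0,0,-0.03,0,0,-1],[0,0,0,-0.06,0,0,-1],[0,0,0,-0.06,0,0,-1],[0,0,0,-0.06,0,0,-1]],
  ],
)

```text
t: 17.6
position: [0.4668, -0.2767, 0.1813]
ee_rot: [0.865, 1.562, -0.734]
force: [0.4, 0.4, -0.0]
gripper_width: 0.0002
```

```bash
python3 -c "
from h import *
read_camera('side');s=read_state();print(s['t'],s['position'],s['force'],abs(s['joint_velocities']).max());print(job_done())"
```

```text
17.65 [ 0.46583579 -0.27605357  0.17915773] [ 0.28043896  0.65334868 -0.31590808] 0.04674947987177126
the job is handed in; nothing more can be done
None
```

The lid of the seasoning box is fully shut and the scale is switched off. I handed the job in at about 17.7 s, and no verdict was reported.

- **Rocker:** I pressed its raised right-hand end down with the shut fingertips, with about 8 N at the stop. Its measured slope afterwards was +0.137 rad, while the case around it read 0.000.
- **Lid:** I guided it down from about 1.09 rad along its arc until it stopped, with about 6 N. The lid plane afterwards measured 0.001 rad from level in the side camera and 0.006 rad in the top camera, at a height of 93 to 95.5 mm.
- **Other things:** The scale's measured position changed by 2 mm or less between the first and last pictures. In those pictures the cup, jars, tin, shaker and bottle look unmoved, and the other box is still open. I did not measure those things or the box's position separately.

**Disagreement:** The reported TCP was about 31 mm beyond the real fingertips, shown by both camera depths and by contact. My first presses on the switch therefore touched nothing, and I allowed for the offset from then on.

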